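Load and start the desiccant dryer

TASK

Get the bench dryer going: spread the heaped desiccant cartridges over the drying tray so that every one lies flat on the tray floor in a single layer with at least a finger's width (15 mm) between any two, and set the filter cap over the dryer's tapered air inlet so that it sits home, level and centred. Only when both are done, slide the lock tab all the way clear of the start button, press the button fully down for a moment and let it up, then slide the tab all the way back over it. Leave the other things where they are, and put right anything that gets knocked out of place.

Things in the scene. Friction and masses are not known exactly. Their poses are not given: they have to be found in the camera images.
- cartridge_a: desiccant cartridge: white round shell 60 mm across and 26 mm high, closed on top, hollow underneath (recess 46 mm across, 20 mm deep), with a grey finger knob 18 mm high (17 mm across at its foot, 19 mm above) in the middle, 44 mm high in all, 70 g. They can stand on one another, each 26 mm above the one below, with the lower knob in the upper recess. Origin: centre of its underside, z up
- cartridge_b: desiccant cartridge: white round shell 60 mm across and 26 mm high, closed on top, hollow underneath (recess 46 mm across, 20 mm deep), with a grey finger knob 18 mm high (17 mm across at its foot, 19 mm above) in the middle, 44 mm high in all, 70 g. They can stand on one another, each 26 mm above the one below, with the lower knob in the upper recess. Origin: centre of its underside, z up
- cartridge_c: desiccant cartridge: white round shell 60 mm across and 26 mm high, closed on top, hollow underneath (recess 46 mm across, 20 mm deep), with a grey finger knob 18 mm high (17 mm across at its foot, 19 mm above) in the middle, 44 mm high in all, 70 g. They can stand on one another, each 26 mm above the one below, with the lower knob in the upper recess. Origin: centre of its underside, z up. May be absent
- cartridge_d: desiccant cartridge: white round shell 60 mm across and 26 mm high, closed on top, hollow underneath (recess 46 mm across, 20 mm deep), with a grey finger knob 18 mm high (17 mm across at its foot, 19 mm above) in the middle, 44 mm high in all, 70 g. They can stand on one another, each 26 mm above the one below, with the lower knob in the upper recess. Origin: centre of its underside, z up. May be absent
- filter_cap: standing on the riser board: grey hollow cone with dark slots and a black knob on top, open below: 70 mm across at its rim, 42 mm at its top plate, 36 mm high, plus the knob 24 mm high (18 mm across, 22 mm at its top), 120 g. Origin: centre of its rim underneath, z up. Seated, it rests on the taper and its rim hangs 2 to 4 mm above the dryer's top
- tray: square aluminium drying tray with dotted floor, fixed on the riser board (a plywood shelf whose top is 150 mm above the bench): 163 mm outside, 155 mm inside, walls 4 mm thick, 16 mm high. Origin: centre of its underside, x and y parallel to its sides
- tray_floor (a point): centre of the tray's inner floor, 4 mm above the riser board
- dryer: grey dryer unit fixed on the riser board, 100 mm (its x, away from the robot) by 150 mm (its y, to the left), top 35 mm above the board. The aluminium inlet cone stands on its left part, the start button under the steel lock tab on its right part. Origin: centre of its underside
- inlet_base (a point): centre of the foot of the inlet cone, on the dryer's top; the cone is 64 mm across there, 43 mm at its top, 27 mm high, tapered as the inside of the filter cap. It lies 37 mm to the left (y) of the dryer's centre
- lock_tab (a joint): slide of the lock tab in m: 0 fully over the button, 0.050 fully clear (end stop), growing along the dryer's +x, away from the robot. Friction about 2 N; it stays where it is left
- tab_fin (a point): centre of the top of the tab's black grip fin; moves with the tab. Fin: 10 mm thick along the slide, 30 mm long across it, 22 mm high. It stands on a steel plate 42 mm (along the slide) by 44 mm, 4 mm thick, that bridges 3 mm over the button
- start_button (a joint): travel of the start button in m: 0 up, 0.006 fully down; spring return, about 4 N fully down
- button_top (a point): centre of the top of the round grey start button, 29 mm across, 10 mm proud of the dryer's top; pressed straight down. 26 mm nearer the robot (dryer's -x) and 40 mm right of the dryer's centre
- pen_grip: bystander, loose, to be left alone: black pen, 138 mm long, lying on the riser board. Origin: centre of its underside
- shield_slab: bystander, loose, to be left alone: rough grey layered slab, 99 x 49 x 22 mm, lying on the riser board. Origin: centre of its underside

How it is judged:
By the outcome, as a careful person would: the job done as asked, in the order asked, and still so for the second after the job is handed in, with the robot touching nothing.
Of cartridge_c, cartridge_d only 1 to 2 are there at a start; the rules pass over those that are not, and their reading is None.
At some moment in a run one of cartridge_a, cartridge_b, cartridge_c, cartridge_d may be knocked a few centimetres aside while the robot is not near it.
It also fails if it takes over 210 s, if anything falls off the work surface, if the arm or the gripper's body presses on something with over 40 N, if the wrist force passes 120 N, or if a joint passes its speed limit or range.

ROBOT

A 7-joint arm with a two-finger parallel gripper is mounted at the origin on the work surface; the furniture and walls round the work are solid. World frame = base frame: x ahead of the robot, y to its left, z up, the work surface at z = 0. Lengths are in m, angles in rad, forces in N, time in s.
With the tool pointing down it reaches from about 0.425 to 0.925 m from the base axis. Payload 6.8 kg.
Tool frame: the origin (TCP) lies at the very end of the fingers, on their centre line; the grasp point (between the pads) lies 19 mm behind it; x points along the fingers, z is the direction in which the jaws open and shut, and the axes are right-handed (so a half turn about x gives the same grasp; the last joint's range is limited). The gripper opens to 88 mm and grips with 3 to 60 N. Pads are 20 mm wide; open, the fingers measure 115 mm over their backs; the gripper's body (75 mm by 178 mm) begins 61 mm behind the grasp point.
Start: joints at [-0.108, 0.477, 0.022, 1.555, -0.011, 1.109, -0.083], TCP at [0.675, 0, 0.223] pointing down, gripper open.
Joint ranges: [-2.96, 2.96], [-0.34, 2.1], [-1.41, 1.46], [0.24, 2.44], [-1.37, 4.51], [0.17, 1.92], [-2.96, 2.96]. Speed limits (rad/s): [2.39, 2.39, 3.14, 3.14, 3.14, 3.14, 3.14].

INTERFACE

Orientations are given as a unit quaternion [w, x, y, z].
In Python, from workcell import manip gives the robot as it stands. The module is installed in compiled form; this text tells all that it offers.
- The arm moves only by the shell command python3 -m handwheel 'ROWS' [FORCE]. ROWS is JSON, a list of rows, each a list of 3 entries, a list of its own where there are three numbers: the shift along the tool's x, y, z in cm, then the turn about the tool's x in units of 6 degrees (1.0 is 6 degrees), then the finger opening in cm, from 0 to 8.78. A call has exactly 10 rows; each row shifts and turns the pose as measured when the row begins, along the tool's axes as they then stand; what a row does not reach is not made up. A row lasts 1/10 s, in which the tool goes at most 50 mm and 8.59 degrees, less where a joint would pass 70% of its speed; a pose out of reach is approached as far as the arm can. A call with a gripper value outside its range is refused whole. The fingers move at their own pace and stop on an object; FORCE is the grip in N (left out, the last holds). Time passes only in rows, so rows that do not move let the fingers close, or fill a call up. It gives the time, the measured TCP pose, the force and the opening at its end, in the units of the state.
- manip.get_state(): the state, without advancing time (a new reading comes with each control period).
- manip.grab_frame(name): name is "scene" or "side" or "wrist"; returns a dict with "pixels" (480x640x3 uint8, red, green, blue), "range_z" (480x640 float32, m along the optical axis (not along the pixel's ray), 0 where there is no reading), "mtx" (3x3 intrinsics, pixels), "R" (3x3) and "t" (3): a world point X has camera coordinates R X + t. Camera axes: x right, y down, z forward; pixel columns grow to the right and rows downward; lengths in m; the calibration is good to about 2 mm. A picture is of the moment at which its call begins.
- manip.job_done(): hands the job in, once; it reports no verdict.
The state is a dict: "time_s": time; "qpos": joint angles; "joint_vel": joint speeds; "tau": joint torques, N m; "eef_pos": TCP position; "tool_rot": TCP orientation; "wrist_force": force on the tool from outside, world axes, zero at the start; "ft_torque": the same for the moment, N m; "finger_gap": finger opening in m.
Only numpy, scipy, OpenCV 4.12 (cv2) and the standard library are available. Lean on these libraries where they do the work, as an engineer would, in place of code of your own. Each camera call takes 0.05 s, during which the arm holds its last target.

## Working session

There is one attempt and no reset: what is moved stays moved. The work goes in short steps, Python scripts to look and compute and a shell command to move; the robot and the scene stay as the last step left them, time stands still between calls to the robot, and variables do not carry over. Pictures are saved under pics/ and viewed, and the job is handed in when it is done.

```bash
mkdir -p pics
cat > h.py <<'E'
import numpy as np, cv2
from workcell import manip
def snap(n,f):
    d=manip.grab_frame(n); cv2.imwrite('pics/'+f,d['pixels'][:,:,::-1]); np.savez('pics/'+f[:-4]+'.npz',**d); return d
def pts(d):
    z=d['range_z'];K=d['mtx'];v,u=np.mgrid[0:480,0:640]
    c=np.stack([(u-K[0,2])/K[0,0]*z,(v-K[1,2])/K[1,1]*z,z],-1)
    w=(c-d['t'])@d['R']; w[z==0]=np.nan; return w
def ray(d,u,v,h):
    K=d['mtx'];r=d['R'].T@np.array([(u-K[0,2])/K[0,0],(v-K[1,2])/K[1,1],1]);o=-d['R'].T@d['t']
    return o+r*(h-o[2])/r[2]
def st():
    s=manip.get_state()
    print({k:np.round(s[k],4).tolist() for k in ('time_s','qpos','eef_pos','tool_rot','wrist_force','finger_gap')})
    return s
E
python3 - <<'E'
from h import *
for n in('scene','side','wrist'):
    d=snap(n,n+'0.png'); print(n,d['mtx'].round(1).tolist(),(-d['R'].T@d['t']).round(3),d['R'].round(2).tolist())
st()
E
```

```text
scene [[598.3, 0.0, 319.5], [0.0, 598.3, 246.2], [0.0, 0.0, 1.0]] [ 0.147 -0.341  0.753] [[0.7, -0.71, 0.01], [-0.43, -0.44, -0.78], [0.56, 0.55, -0.62]]
side [[476.5, 0.0, 323.8], [0.0, 476.5, 231.7], [0.0, 0.0, 1.0]] [ 0.892 -0.531  0.676] [[0.93, 0.37, 0.01], [0.21, -0.49, -0.85], [-0.31, 0.79, -0.53]]
wrist [[391.9, 0.0, 317.6], [0.0, 391.9, 242.2], [0.0, 0.0, 1.0]] [0.676 0.075 0.383] [[1.0, -0.0, -0.0], [0.0, -0.96, 0.27], [-0.0, -0.27, -0.96]]
{'time_s': 0.15, 'qpos': [-0.1081, 0.4776, 0.0223, 1.5562, -0.0115, 1.1093, -0.0831], 'eef_pos': [0.6746, 0.0, 0.2219], 'tool_rot': [0.7066, -0.0, 0.7076, -0.0], 'wrist_force': [-0.8165, -0.6693, 0.1313], 'finger_gap': 0.0871}
```

View pics/scene0.png

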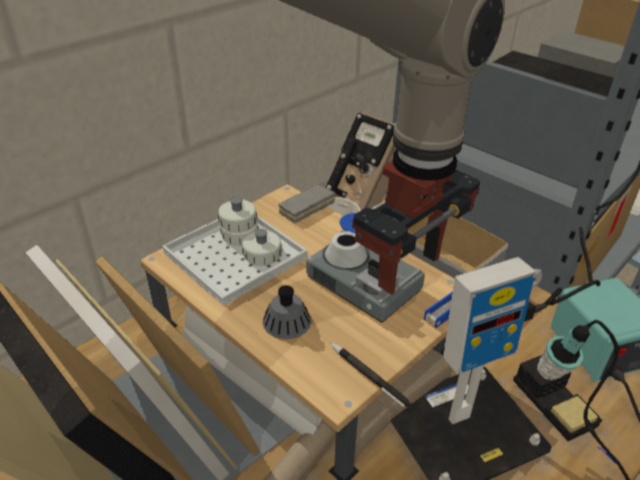

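View pics/side0.png

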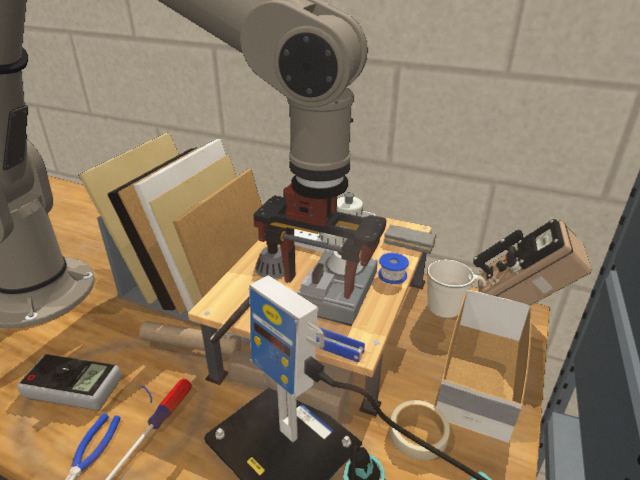

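View pics/wrist0.png

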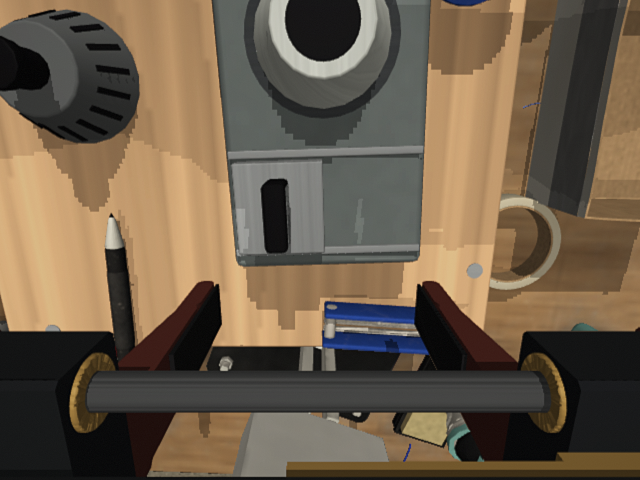

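The scene picture shows the tray at about (235,255) with a stack at (237,220) and one cartridge at (262,248). The cap is at (288,315), the dryer at (365,270), the slab at (307,203) and the pen at (370,375). I'll measure these from depth.

Run:
```python
from h import *
L=[]
for n in('scene','side','wrist'):
    d=np.load(f'pics/{n}0.npz'); L.append(pts(d).reshape(-1,3))
res=0.002
def hm(P,x0=.35,x1=.95,y0=-.25,y1=.5):
    H=np.full((int((x1-x0)/res),int((y1-y0)/res)),0.)
    m=np.isfinite(P).all(1)&(P[:,2]>.12)&(P[:,2]<.26); P=P[m]
    i=((P[:,0]-x0)/res).astype(int); j=((P[:,1]-y0)/res).astype(int)
    k=(i>=0)&(j>=0)&(i<H.shape[0])&(j<H.shape[1]); np.maximum.at(H,(i[k],j[k]),P[k,2]); return H
ims=[]
for P in (L[0],L[2]):
    H=hm(P); im=cv2.applyColorMap((np.clip((H-.14)/.11,0,1)*255).astype(np.uint8),cv2.COLORMAP_JET)
    ims.append(cv2.flip(im,-1))
o=np.hstack(ims); print(o.shape)
cv2.imwrite('pics/hm.png',o)
P=L[0]
for name,z0,z1,box in [('hi',.22,.26,(.55,.9,.05,.5)),('m',.19,.203,(.55,.9,.1,.5)),]:
    m=(P[:,2]>z0)&(P[:,2]<z1)&(P[:,0]>box[0])&(P[:,0]<box[1])&(P[:,1]>box[2])&(P[:,1]<box[3])
    print(name,m.sum(),P[m].mean(0),P[m].min(0),P[m].max(0))
```

```text
(300, 750, 3)
hi 3303 [0.70673137 0.47386819 0.23966096] [0.55000111 0.05002029 0.22000053] [0.89999777 0.48634511 0.25998857]
m 1547 [0.67683702 0.38343966 0.19645134] [0.55009723 0.10010171 0.19000316] [0.89984154 0.48597188 0.20299166]
```

View pics/hm.png

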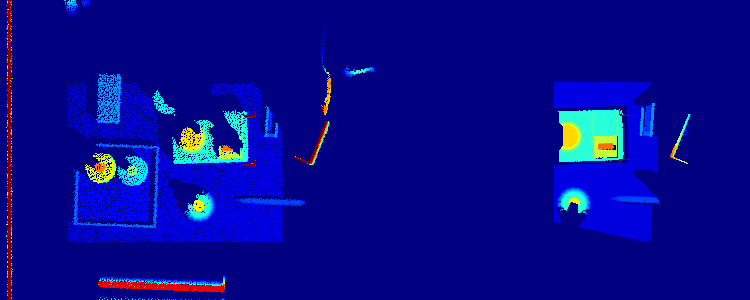

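The left map has the tray near (0.578, 0.27), the stack at (0.618, 0.30), the single at (0.61, 0.235), the cap at (0.54, 0.10) and the dryer at about (0.69, 0.08). I'll raise the arm and look from above with the wrist camera.

```bash
python3 -m handwheel '[[[-3,0,0],0,8.78],[[-3,0,0],0,8.78],[[-3,1,0],0,8.78],[[-3,3,-1],0,8.78],[[0,3,-1],0,8.78],[[0,3,-1],0,8.78],[[0,3,-1],0,8.78],[[0,2,-1],0,8.78],[[0,2,-1],0,8.78],[[0,0,0],0,8.78]]'
python3 - <<'E'
from h import *
st(); snap('wrist','w1.png'); snap('scene','s1.png'); snap('side','d1.png')
E
```

```text
time_s: 1.15
eef_pos: [0.6109, 0.1749, 0.3426]
tool_rot: [0.704, 0.001, 0.71, -0.001]
wrist_force: [0.2, 0.0, 0.5]
finger_gap: 0.0879
{'time_s': 1.15, 'qpos': [-0.3482, 0.337, -0.0369, 1.4902, 0.0099, 1.3237, -0.3887], 'eef_pos': [0.6109, 0.1749, 0.3426], 'tool_rot': [0.7038, 0.0007, 0.7104, -0.0015], 'wrist_force': [0.1648, 0.0491, 0.5039], 'finger_gap': 0.0879}
```

View pics/w1.png

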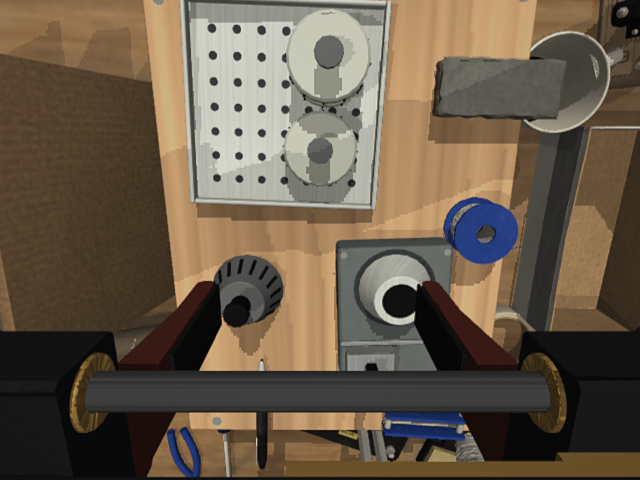

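View pics/s1.png

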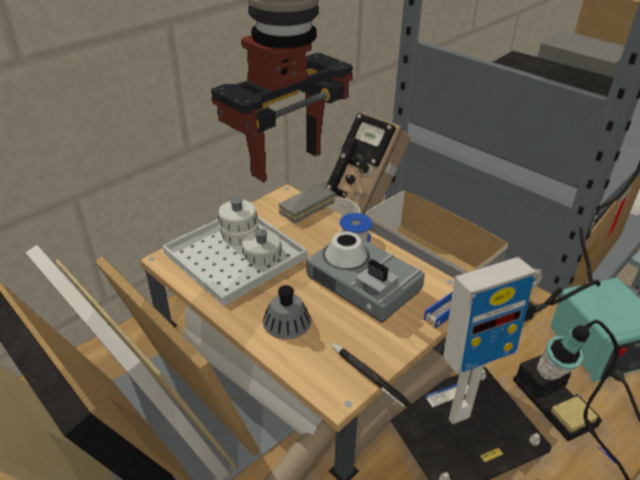

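The wrist view shows the stack knob at (329,51), the single knob at (320,150), the inlet at (400,300), the cap knob at (236,310) and the slab at (500,87). Next I'll get exact positions from depth.

Run:
```python
from h import *
W=pts(np.load('pics/w1.npz')); S=pts(np.load('pics/s1.npz'))
for n,u,v in [('stackknob',329,51),('single',320,150),('shelltop',349,75),('single shell',335,165),('cap knob',236,310),('cap plate',255,290),('board',210,240),('dryer',345,260),('trayfloor',225,100),('slab',500,87)]:
    print(n,W[v-2:v+3,u-2:u+3].reshape(-1,3).mean(0).round(4))
d=dict(np.load('pics/w1.npz'));im=d['pixels'].astype(int)
# circles: grey knobs by height mask centroid
def cen(P,z0,z1,c,r,tag):
    m=(P[...,2]>z0)&(P[...,2]<z1)&(np.hypot(P[...,0]-c[0],P[...,1]-c[1])<r)
    q=P[m]; 
    if len(q)<5: print(tag,'few');return
    (cx,cy),rr=cv2.minEnclosingCircle(q[:,:2].astype(np.float32))
    print(tag,len(q),q.mean(0).round(4),'circ',round(cx,4),round(cy,4),round(rr,4))
for P,t in((W,'W'),(S,'S')):
    cen(P,.215,.235,(.618,.30),.03,t+'stack knob')
    cen(P,.195,.21,(.618,.30),.04,t+'stack shell')
    cen(P,.192,.206,(.61,.235),.02,t+'single knob')
    cen(P,.175,.186,(.61,.235),.04,t+'single shell')
    cen(P,.203,.216,(.54,.10),.03,t+'capknob')
    cen(P,.18,.19,(.54,.10),.04,t+'cap top')
    cen(P,.152,.16,(.54,.10),.05,t+'cap rim')
    cen(P,.208,.216,(.69,.115),.04,t+'inlet top')
    cen(P,.205,.222,(.66,.04),.04,t+'fin')
    cen(P,.18,.189,(.69,.08),.1,t+'dryer top')
# tray & dryer edges via wall tops
m=(S[...,2]>.162)&(S[...,2]<.169)&(S[...,0]>.47)&(S[...,0]<.68)&(S[...,1]>.17)&(S[...,1]<.37)
print('tray rect S',cv2.minAreaRect(S[m][:,:2].astype(np.float32)))
m=(W[...,2]>.162)&(W[...,2]<.169)&(W[...,0]>.47)&(W[...,0]<.68)&(W[...,1]>.17)&(W[...,1]<.37)
print('tray rect W',cv2.minAreaRect(W[m][:,:2].astype(np.float32)))
for P in (S,W):
    m=(P[...,2]>.178)&(P[...,2]<.19)&(P[...,0]>.6)&(P[...,0]<.76)&(P[...,1]>-.02)&(P[...,1]<.18)
    print('dryer',cv2.minAreaRect(P[m][:,:2].astype(np.float32)))
for u,v in[(183,0),(192,204),(375,209),(389,0)]: print('tray corner',ray(d,u,v,.166).round(4))
for u,v in[(337,241),(452,239)]: print('dryer corner',ray(d,u,v,.185).round(4))
print('button? scene fin');
```

```text
stackknob [0.6186 0.2995 0.2235]
single [0.6125 0.2353 0.1973]
shelltop [0.6331 0.2872 0.2057]
single shell [0.6247 0.2225 0.1795]
cap knob [0.5431 0.1075 0.2094]
cap plate [nan nan nan]
board [0.5086 0.1507 0.1493]
dryer [0.6338 0.1426 0.1846]
trayfloor [0.5323 0.2746 0.1538]
slab [0.755  0.2822 0.1707]
Wstack knob 768 [0.6182 0.2993 0.2234] circ 0.6182 0.2993 0.01
Wstack shell 5432 [0.6181 0.2991 0.2052] circ 0.6182 0.2994 0.0313
Wsingle knob 529 [0.6121 0.2349 0.1974] circ 0.6121 0.2349 0.0098
Wsingle shell 3878 [0.6122 0.2364 0.1793] circ 0.6111 0.2399 0.0353
Wcapknob 541 [0.5424 0.1034 0.2088] circ 0.542 0.1018 0.0114
Wcap top 1245 [0.5458 0.1086 0.1848] circ 0.5431 0.1033 0.0232
Wcap rim 507 [0.5511 0.1215 0.156 ] circ 0.542 0.1027 0.0339
Winlet top 1901 [0.6737 0.1184 0.2113] circ 0.6764 0.1175 0.0227
Wfin 71 [0.6562 0.0535 0.2094] circ 0.6564 0.0509 0.0054
Wdryer top 8213 [0.6781 0.1079 0.1841] circ 0.694 0.0934 0.0886
Sstack knob 109 [0.6138 0.2985 0.222 ] circ 0.6138 0.3004 0.0114
Sstack shell 690 [0.6093 0.2925 0.204 ] circ 0.6152 0.2988 0.0319
Ssingle knob 105 [0.6085 0.2
[... 462 characters left out ...]
808 0.0994
tray rect S ((0.5793149471282959, 0.267573744058609), (0.16787351667881012, 0.16478362679481506), 87.47293853759766)
tray rect W ((0.582306981086731, 0.26685506105422974), (0.1633460819721222, 0.1636544018983841), 87.63082122802734)
dryer ((0.6930099129676819, 0.09183254837989807), (0.13779062032699585, 0.17360685765743256), 1.6391769647598267)
dryer ((0.6939261555671692, 0.1062634140253067), (0.13432244956493378, 0.14600630104541779), 0.9269191026687622)
tray corner [0.5079 0.3459 0.166 ]
tray corner [0.5003 0.1881 0.166 ]
tray corner [0.6604 0.1834 0.166 ]
tray corner [0.6652 0.345  0.166 ]
dryer corner [0.6267 0.1597 0.185 ]
dryer corner [0.7235 0.1614 0.185 ]
button? scene fin
```

The two cameras differ by about 3 mm in x, so I average them. There are three cartridges: a stack of two at (0.616, 0.299) and a single at (0.610, 0.235). Tray centre is about (0.581, 0.267). First I go over the stack knob.

```bash
python3 -m handwheel '[[[0,2.5,0],0,4.5],[[0,2.5,0.2],0,4.5],[[0,2.5,0.2],0,4.5],[[0,2.5,0.1],0,4.5],[[2,2.2,0],0,4.5],[[2,0,0],0,4.5],[[2,0,0],0,4.5],[[2,0,0],0,4.5],[[1,0,0],0,4.5],[[0,0,0],0,4.5]]'
python3 - <<'E'
from h import *
st(); snap('wrist','w2.png'); snap('scene','s2.png')
E
```

```text
time_s: 2.3
eef_pos: [0.6312, 0.274, 0.2475]
tool_rot: [0.706, 0.009, 0.708, -0.018]
wrist_force: [-0.4, -0.6, 0.2]
finger_gap: 0.0453
{'time_s': 2.3, 'qpos': [-0.4665, 0.4865, -0.0558, 1.4807, 0.0378, 1.1852, -0.5697], 'eef_pos': [0.6312, 0.274, 0.2475], 'tool_rot': [0.7056, 0.0094, 0.7083, -0.0184], 'wrist_force': [-0.3739, -0.5653, 0.1647], 'finger_gap': 0.0453}
```

View pics/s2.png

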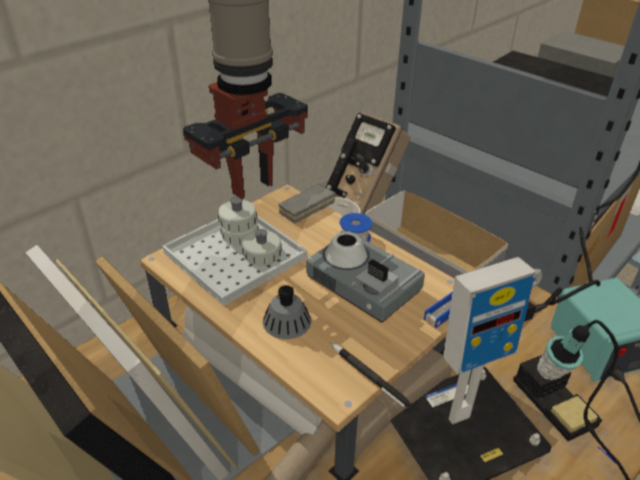

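View pics/w2.png

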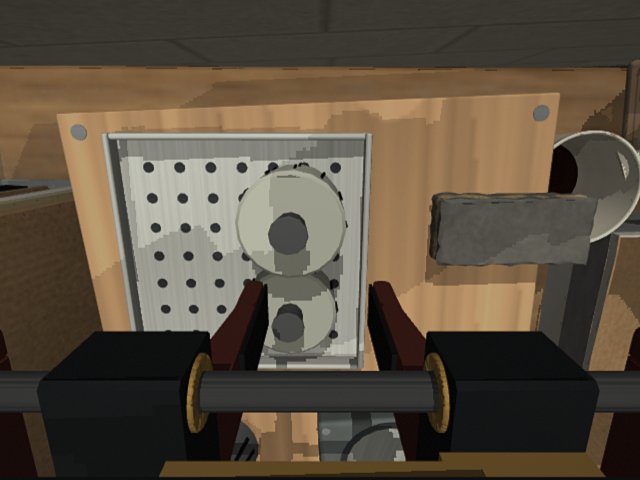

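The gripper is about 25 mm short of the stack and has yawed about 2°, because fast rows lag. I'll write a helper that gives the shifts in tool axes and use gentler rows.

```bash
cat >> h.py <<'E'
from scipy.spatial.transform import Rotation as R_
def go(t):
    s=manip.get_state(); q=np.array(s['tool_rot']); M=R_.from_quat(q[[1,2,3,0]]).as_matrix()
    d=M.T@(np.array(t)-np.array(s['eef_pos']))*100
    print('eef',np.round(s['eef_pos'],4),'shift cm',d.round(2),'toolx',M[:,0].round(4),'turn units',round(float(np.degrees(np.arctan2(M[1,2],M[0,2]))/6),2),'F',np.round(s['wrist_force'],1),'gap',round(float(s['finger_gap']),4),'t',round(float(s['time_s']),2))
E
python3 - <<'E'
from h import *
go((.616,.299,.21)); go((.616,.299,.2475))
W=pts(np.load('pics/w2.npz'))
for n,u,v in [('stackknob',288,233),('single',288,323)]: print(n,W[v-4:v+5,u-4:u+5].reshape(-1,3).mean(0).round(4))
E
```

```text
eef [0.6318 0.2746 0.2494] shift cm [ 3.91  2.42 -1.67] toolx [-0.0017 -0.0113 -0.9999] turn units -0.38 F [0.1 0.7 1. ] gap 0.0447 t 2.4
eef [0.6318 0.2746 0.2494] shift cm [ 0.16  2.38 -1.68] toolx [-0.0017 -0.0113 -0.9999] turn units -0.38 F [0.1 0.7 1. ] gap 0.0447 t 2.4
stackknob [0.6185 0.3009 0.2233]
single [0.6127 0.2382 0.1974]
```

```bash
python3 -m handwheel '[[[0,0.5,-0.3],-0.1,4.5],[[0,0.5,-0.3],-0.1,4.5],[[0,0.5,-0.3],-0.1,4.5],[[0,0.5,-0.3],-0.1,4.5],[[0,0.5,-0.3],0,4.5],[[0.5,0,0],0,4.5],[[0.5,0,0],0,4.5],[[0.5,0,0],0,4.5],[[0,0,0],0,4.5],[[0,0,0],0,4.5]]'
python3 - <<'E'
from h import *
go((.617,.300,.21))
E
```

```text
time_s: 3.4
eef_pos: [0.6172, 0.3033, 0.2367]
tool_rot: [0.708, -0.005, 0.706, -0.0]
wrist_force: [0.5, -0.4, 1.0]
finger_gap: 0.0449
eef [0.6172 0.3033 0.2367] shift cm [ 2.68 -0.31 -0.03] toolx [ 0.0034 -0.0082 -1.    ] turn units 0.07 F [ 0.5 -0.4  1. ] gap 0.0449 t 3.4
```

```bash
python3 -m handwheel '[[[0.5,-0.3,0],0,4.5],[[0.5,0,0],0,4.5],[[0.5,0,0],0,4.5],[[0.5,0,0],0,4.5],[[0.5,0,0],0,4.5],[[0.1,0,0],0,4.5],[[0,0,0],0,1],[[0,0,0],0,1],[[0,0,0],0,1],[[0,0,0],0,1]]' 15
python3 - <<'E'
from h import *
go((.617,.300,.21))
snap('scene','s3.png');snap('wrist','w3.png')
E
```

```text
time_s: 4.4
eef_pos: [0.6177, 0.2992, 0.2083]
tool_rot: [0.708, -0.005, 0.706, -0.001]
wrist_force: [-0.2, 1.0, -0.2]
finger_gap: 0.0185
eef [0.6177 0.2992 0.2083] shift cm [-0.17  0.08 -0.07] toolx [ 0.0034 -0.0084 -1.    ] turn units 0.06 F [-0.2  1.  -0.2] gap 0.0185 t 4.4
```

View pics/s3.png

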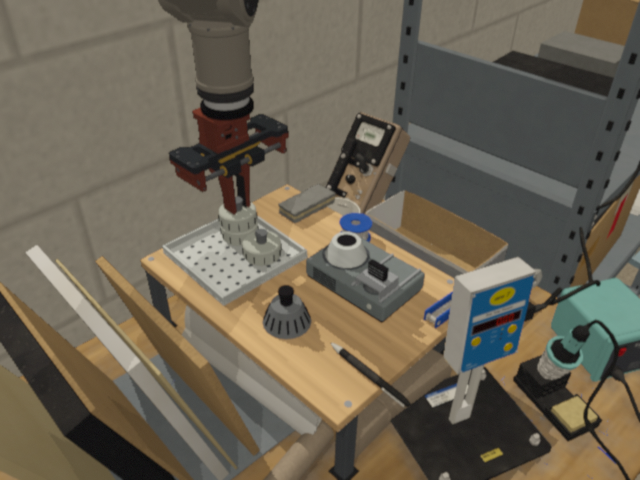

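The scene picture shows the fingers on the stack's top knob (gap 18.5 mm). I'll lift 5 cm and go to (0.540, 0.267).

```bash
python3 -m handwheel '[[[-0.6,0,0],0,1],[[-0.8,0,0],0,1],[[-0.8,0,0],0,1],[[-0.8,0,0],0,1],[[-0.8,0,0],0,1],[[-0.8,0,0],0,1],[[0,-0.5,-1],0,1],[[0,-0.5,-1],0,1],[[0,-0.5,-1],0,1],[[0,-0.5,-1],0,1]]'
python3 - <<'E'
from h import *
go((.54,.267,.1825))
E
```

```text
time_s: 5.5
eef_pos: [0.5749, 0.278, 0.259]
tool_rot: [0.709, -0.005, 0.706, -0.001]
wrist_force: [-0.4, 1.0, -0.7]
finger_gap: 0.0187
eef [0.5749 0.278  0.259 ] shift cm [ 7.64 -1.01 -3.53] toolx [ 0.0041 -0.008  -1.    ] turn units 0.06 F [-0.4  1.  -0.7] gap 0.0187 t 5.5
```

```bash
python3 -m handwheel '[[[0,-0.3,-0.9],0,1],[[0,-0.3,-0.9],0,1],[[0,-0.3,-0.9],0,1],[[0.3,0,-0.5],0,1],[[0.9,0,0],0,1],[[0.9,0,0],0,1],[[0.9,0,0],0,1],[[0.9,0,0],0,1],[[0.9,0,0],0,1],[[0,0,0],0,1]]'
python3 - <<'E'
from h import *
go((.54,.267,.1825)); snap('scene','s4.png'); snap('wrist','w4.png')
E
```

```text
time_s: 6.5
eef_pos: [0.5377, 0.266, 0.2046]
tool_rot: [0.707, -0.006, 0.707, -0.001]
wrist_force: [0.1, -0.1, -0.8]
finger_gap: 0.0186
eef [0.5377 0.266  0.2046] shift cm [2.21 0.12 0.23] toolx [ 8.000e-04 -1.010e-02 -9.999e-01] turn units 0.06 F [ 0.1 -0.1 -0.8] gap 0.0186 t 6.5
```

View pics/s4.png

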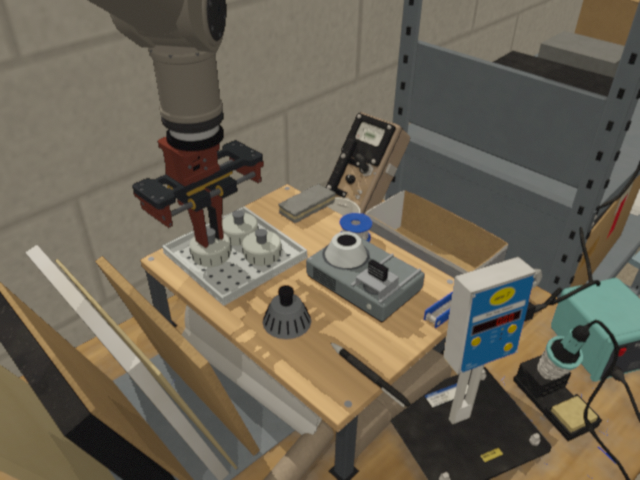

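View pics/w4.png

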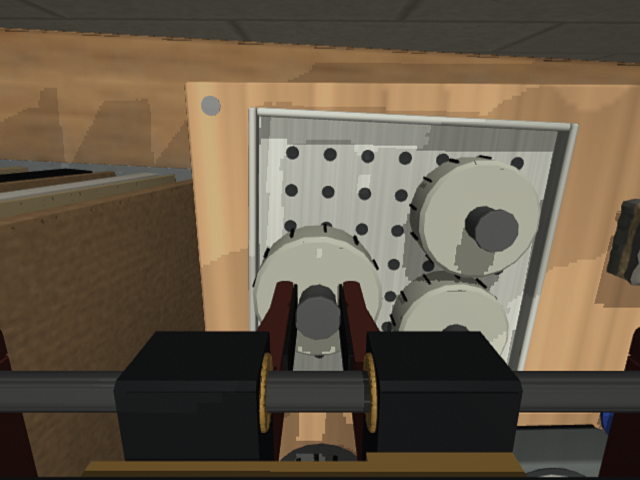

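The held cartridge at (318,310) in the wrist view hovers 22 mm above the floor, close to the left wall. I'll nudge it +x, lower and release.

```bash
python3 -m handwheel '[[[0.3,0.1,0.4],0,1],[[0.5,0,0.1],0,1],[[0.5,0,0],0,1],[[0.5,0,0],0,1],[[0.3,0,0],0,1],[[0.1,0,0],0,1],[[0,0,0],0,1],[[0,0,0],0,4],[[0,0,0],0,4],[[0,0,0],0,4]]'
python3 - <<'E'
from h import *
go((.541,.267,.1825))
E
```

```text
time_s: 7.6
eef_pos: [0.5451, 0.2681, 0.1841]
tool_rot: [0.709, -0.005, 0.705, -0.0]
wrist_force: [0.4, 0.3, -0.5]
finger_gap: 0.0383
eef [0.5451 0.2681 0.1841] shift cm [ 0.16 -0.11 -0.42] toolx [ 0.0059 -0.0071 -1.    ] turn units 0.06 F [ 0.4  0.3 -0.5] gap 0.0383 t 7.6
```

```bash
python3 -m handwheel '[[[-0.7,0,0],0,4],[[-1.2,0,0],0,4],[[-1.5,0,0],0,4],[[-1.5,-0.8,0.8],0,4],[[-1.5,-1,1],0,4],[[-1.5,-1,1],0,4],[[-1,-1,1],0,4],[[0,-1,0.8],0,4],[[0,0,0],0,4],[[0,0,0],0,4]]'
python3 - <<'E'
from h import *
go((.617,.300,.1825)); d=snap('wrist','w5.png'); s=snap('scene','s5.png')
for P,t in((pts(d),'W'),(pts(s),'S')):
  for c in((.541,.267),(.617,.3),(.611,.235)):
    for z0,z1,r in((.192,.21,.02),(.174,.186,.036)):
        m=(P[...,2]>z0)&(P[...,2]<z1)&(np.hypot(P[...,0]-c[0],P[...,1]-c[1])<r); q=P[m]
        print(t,c,len(q),q.mean(0).round(4),np.round(cv2.minEnclosingCircle(q[:,:2].astype(np.float32))[0],4) if len(q) else '')
  m=(P[...,2]>.162)&(P[...,2]<.169)&(P[...,0]>.47)&(P[...,0]<.68)&(P[...,1]>.17)&(P[...,1]<.37)
  print(cv2.minAreaRect(P[m][:,:2].astype(np.float32)))
E
```

```text
time_s: 8.6
eef_pos: [0.5934, 0.2202, 0.2847]
tool_rot: [0.711, -0.004, 0.703, 0.001]
wrist_force: [-1.2, 0.9, -0.9]
finger_gap: 0.0404
eef [0.5934 0.2202 0.2847] shift cm [10.21  8.    2.31] toolx [ 0.0109 -0.0038 -0.9999] turn units 0.07 F [-1.2  0.9 -0.9] gap 0.0404 t 8.6
W (0.541, 0.267) 777 [0.5458 0.2684 0.1973] [0.5456 0.2682]
W (0.541, 0.267) 5393 [0.5465 0.2695 0.1793] [0.5455 0.2682]
W (0.617, 0.3) 844 [0.6183 0.2982 0.1975] [0.6183 0.2966]
W (0.617, 0.3) 5858 [0.618  0.2988 0.1793] [0.6181 0.2959]
W (0.611, 0.235) 692 [0.612  0.2352 0.1974] [0.612  0.2351]
W (0.611, 0.235) 4881 [0.6117 0.237  0.1793] [0.6126 0.2379]
((0.5824128985404968, 0.2668796181678772), (0.1634068638086319, 0.1635708510875702), 87.59834289550781)
S (0.541, 0.267) 108 [0.5421 0.2676 0.1969] [0.5424 0.2696]
S (0.541, 0.267) 697 [0.5388 0.2629 0.1793] [0.5428 0.2673]
S (0.617, 0.3) 97 [0.6147 0.2976 0.1965] [0.6159 0.2987]
S (0.617, 0.3) 604 [0.6112 0.293  0.1793] [0.6173 0.2969]
S (0.611, 0.235) 107 [0.6082 0.2343 0.197 ] [0.609  0.2354]
S (0.611, 0.235) 673 [0.6049 0.231  0.1793] [0.6085 0.2384]
((0.5795745253562927, 0.26801571249961853), (0.16734668612480164, 0.16435855627059937), 87.97156524658203)
```

View pics/w5.png

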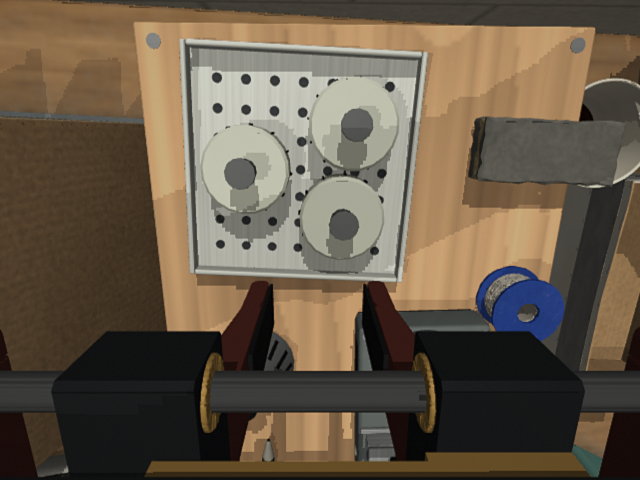

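The wrist view shows three cartridges flat with knobs at (240,172), (357,125) and (343,223). It agrees with the arm to under 1 mm, so I use it as the reference: A lies at (0.5456, 0.268) and the tray centre at (0.5824, 0.2669). The single C goes to (0.6225, 0.223) and B to (0.626, 0.307).

```bash
python3 -m handwheel '[[[1,0.4,0.5],0,4.5],[[1,0.4,0.5],0,4.5],[[1,0.4,0.5],0,4.5],[[1,0.3,0.4],0,4.5],[[1,0,0],0,4.5],[[1,0,0],0,4.5],[[0.8,0,0],0,4.5],[[0.6,0,0],0,4.5],[[0,0,0],0,4.5],[[0,0,0],0,4.5]]'
python3 - <<'E'
from h import *
go((.612,.2352,.1835))
E
```

```text
time_s: 9.7
eef_pos: [0.6111, 0.2381, 0.1997]
tool_rot: [0.708, -0.006, 0.706, 0.002]
wrist_force: [-0.6, 0.1, 0.6]
finger_gap: 0.045
eef [0.6111 0.2381 0.1997] shift cm [ 1.62 -0.28  0.08] toolx [ 0.0037 -0.0062 -1.    ] turn units 0.11 F [-0.6  0.1  0.6] gap 0.045 t 9.7
```

```bash
python3 -m handwheel '[[[0,-0.3,0.1],0,4.5],[[0.5,0,0],0,4.5],[[0.5,0,0],0,4.5],[[0.5,0,0],0,4.5],[[0.1,0,0],0,4.5],[[0,0,0],0,1],[[0,0,0],0,1],[[0,0,0],0,1],[[0,0,0],0,1],[[0,0,0],0,1]]'
python3 - <<'E'
from h import *
go((.6225,.223,.2))
E
```

```text
time_s: 10.7
eef_pos: [0.6131, 0.235, 0.1841]
tool_rot: [0.709, -0.006, 0.705, 0.002]
wrist_force: [0.2, 0.0, -0.2]
finger_gap: 0.0185
eef [0.6131 0.235  0.1841] shift cm [-1.57 -1.21  0.93] toolx [ 0.0063 -0.005  -1.    ] turn units 0.11 F [ 0.2  0.  -0.2] gap 0.0185 t 10.7
```

Gripped (gap 18.5 mm). I'll lift 1.5 cm, shift, lower, release and lift.

```bash
python3 -m handwheel '[[[-0.5,0,0],0,1],[[-0.5,0,0],0,1],[[-0.5,0,0],0,1],[[0,-0.4,0.3],0,1],[[0,-0.4,0.3],0,1],[[0,-0.4,0.3],0,1],[[0,0,0],0,1],[[0.5,0,0],0,1],[[0.5,0,0],0,1],[[0,0,0],0,1]]'
python3 - <<'E'
from h import *
go((.6225,.223,.1841))
E
```

```text
time_s: 11.7
eef_pos: [0.6233, 0.2213, 0.1896]
tool_rot: [0.709, -0.006, 0.705, 0.002]
wrist_force: [0.3, 0.0, -1.2]
finger_gap: 0.0187
eef [0.6233 0.2213 0.1896] shift cm [ 0.55  0.18 -0.08] toolx [ 0.0064 -0.0054 -1.    ] turn units 0.1 F [ 0.3  0.  -1.2] gap 0.0187 t 11.7
```

```bash
python3 -m handwheel '[[[0.3,0.2,-0.1],0,1],[[0.3,0,0],0,1],[[0,0,0],0,1],[[0,0,0],0,4],[[0,0,0],0,4],[[0,0,0],0,4],[[-0.8,0,0],0,4],[[-0.8,0.5,0],0,4],[[-0.8,0.6,0],0,4],[[0,0.6,0],0,4]]'
python3 - <<'E'
from h import *
go((.6183,.298,.1835))
E
```

```text
time_s: 12.7
eef_pos: [0.6221, 0.2424, 0.2104]
tool_rot: [0.71, -0.005, 0.704, 0.002]
wrist_force: [-0.1, -0.2, 0.1]
finger_gap: 0.04
eef [0.6221 0.2424 0.2104] shift cm [ 2.66  5.58 -0.34] toolx [ 0.0077 -0.0043 -1.    ] turn units 0.1 F [-0.1 -0.2  0.1] gap 0.04 t 12.7
```

```bash
python3 -m handwheel '[[[0,0.8,-0.1],0,4.5],[[0,0.9,-0.1],0,4.5],[[0,0.9,-0.1],0,4.5],[[0,0.9,0],0,4.5],[[0,0.9,0],0,4.5],[[0,0.9,0],0,4.5],[[0,0.2,0],0,4.5],[[0,0,0],0,4.5],[[0.5,0,0],0,4.5],[[0,0,0],0,4.5]]'
python3 - <<'E'
from h import *
go((.6183,.298,.1835)); d=snap('wrist','w6.png')
P=pts(d)
for c in((.6225,.223),(.6183,.298)):
        m=(P[...,2]>.192)&(P[...,2]<.205)&(np.hypot(P[...,0]-c[0],P[...,1]-c[1])<.02); q=P[m]
        print(c,len(q),q.mean(0).round(4) if len(q) else '')
E
```

```text
time_s: 13.7
eef_pos: [0.6169, 0.305, 0.2037]
tool_rot: [0.709, -0.007, 0.705, 0.004]
wrist_force: [0.3, 0.3, -0.4]
finger_gap: 0.0451
eef [0.6169 0.305  0.2037] shift cm [ 2.02 -0.69  0.12] toolx [ 0.0062 -0.0041 -1.    ] turn units 0.14 F [ 0.3  0.3 -0.4] gap 0.0451 t 13.7
(0.6225, 0.223) 1070 [0.6225 0.2254 0.1969]
(0.6183, 0.298) 1310 [0.6184 0.2988 0.1972]
```

View pics/w6.png

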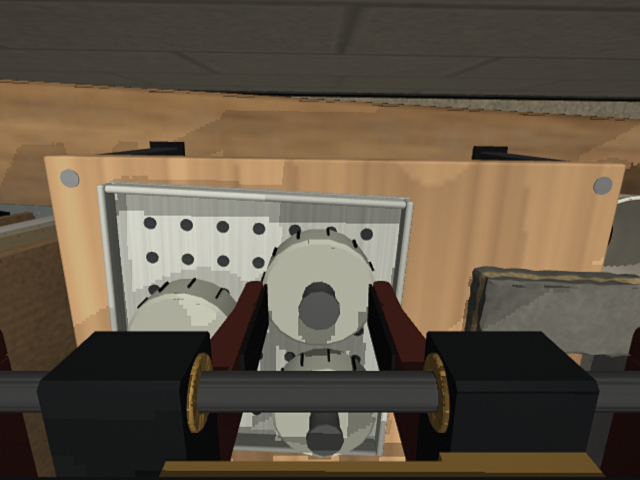

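The wrist view shows B's knob at (318,305) between the fingers, and C at (323,430). Now I grip B.

```bash
python3 -m handwheel '[[[0,-0.6,0.1],-0.1,4.5],[[0.5,0,0],0,4.5],[[0.5,0,0],0,4.5],[[0.5,0,0],0,4.5],[[0.5,0,0],0,4.5],[[0,0,0],0,1],[[0,0,0],0,1],[[0,0,0],0,1],[[0,0,0],0,1],[[0,0,0],0,1]]'
python3 - <<'E'
from h import *
go((.6255,.307,.2))
E
```

```text
time_s: 14.75
eef_pos: [0.6188, 0.2969, 0.1822]
tool_rot: [0.709, -0.01, 0.705, 0.007]
wrist_force: [0.4, 0.2, -0.3]
finger_gap: 0.0187
eef [0.6188 0.2969 0.1822] shift cm [-1.78  0.99  0.71] toolx [ 0.0066 -0.0045 -1.    ] turn units 0.23 F [ 0.4  0.2 -0.3] gap 0.0187 t 14.75
```

```bash
python3 -m handwheel '[[[-0.5,0,0],0.1,1],[[-0.5,0,0],0.1,1],[[-0.5,0,0],0,1],[[0,0.3,0.2],0,1],[[0,0.3,0.2],0,1],[[0,0.3,0.2],0,1],[[0,0,0],0,1],[[0.5,0,0],0,1],[[0.5,0,0],0,1],[[0,0,0],0,1]]'
python3 - <<'E'
from h import *
go((.6255,.307,.183))
E
```

```text
time_s: 15.75
eef_pos: [0.6252, 0.3071, 0.1877]
tool_rot: [0.709, -0.002, 0.705, -0.001]
wrist_force: [0.2, 1.0, -0.7]
finger_gap: 0.0185
eef [0.6252 0.3071 0.1877] shift cm [ 0.47 -0.01  0.03] toolx [ 0.0066 -0.0043 -1.    ] turn units 0.01 F [ 0.2  1.  -0.7] gap 0.0185 t 15.75
```

```bash
python3 -m handwheel '[[[0.3,0,0],0,1],[[0.2,0,0],0,1],[[0,0,0],0,1],[[0,0,0],0,4],[[0,0,0],0,4],[[0,0,0],0,4],[[-0.8,0,0],0,4],[[-1,0,0],0,4],[[-1,0,0],0,4],[[-1.2,-0.5,0],0,4]]';
python3 -m handwheel '[[[-1.2,-1,0],0,4],[[-1.5,-1.2,-0.4],0,4],[[-1.5,-1.5,-0.5],0,4],[[-1.5,-1.5,-0.5],0,4],[[-1,-1.5,-0.5],0,4],[[-0.5,-1.5,-0.5],0,4],[[0,-1.2,-0.5],0,4],[[0,-1,0],0,4],[[0,0,0],0,4],[[0,0,0],0,4]]'
python3 - <<'E'
from h import *
go((.542,.103,.1825)); d=snap('wrist','w7.png'); s=snap('scene','s7.png')
P=pts(d)
for c in((.546,.268),(.625,.307),(.6225,.223)):
        m=(P[...,2]>.192)&(P[...,2]<.21)&(np.hypot(P[...,0]-c[0],P[...,1]-c[1])<.025); q=P[m]
        print(c,len(q),q.mean(0).round(4) if len(q) else '')
E
```

```text
time_s: 16.75
eef_pos: [0.6243, 0.3025, 0.2245]
tool_rot: [0.709, -0.002, 0.705, -0.001]
wrist_force: [-0.0, 1.1, -0.4]
finger_gap: 0.0401
time_s: 17.75
eef_pos: [0.5937, 0.186, 0.3075]
tool_rot: [0.711, -0.0, 0.703, -0.002]
wrist_force: [0.3, 0.0, -0.4]
finger_gap: 0.04
eef [0.5937 0.186  0.3075] shift cm [12.47 -8.27 -5.29] toolx [ 0.0113 -0.0035 -0.9999] turn units -0.03 F [ 0.3  0.  -0.4] gap 0.04 t 17.75
(0.546, 0.268) 729 [0.5458 0.2682 0.1975]
(0.625, 0.307) 824 [0.6257 0.3081 0.1975]
(0.6225, 0.223) 628 [0.6224 0.2241 0.1974]
```

View pics/w7.png

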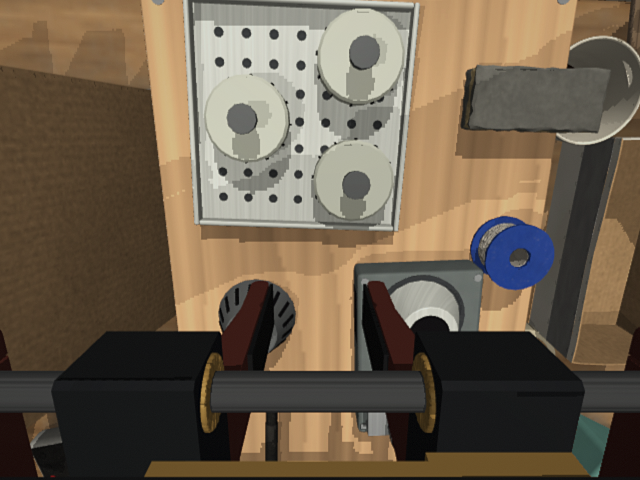

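All three lie flat on the tray, with centres 84 mm or more apart (gap of at least 24 mm). Now I move back in y to see the cap and the inlet clearly.

```bash
python3 -m handwheel '[[[0,-1.5,0],0,4],[[0,-2,0],0,4],[[0,-2,0],0,4],[[0,-2,0],0,4],[[0,-2,0],0,4],[[0,-2,0],0,4],[[0,-1.5,0],0,4],[[0,-0.5,0],0,4],[[0,0,0],0,4],[[0,0,0],0,4]]'
python3 - <<'E'
from h import *
go((.542,.103,.1825)); d=snap('wrist','w8.png')
P=pts(d)
def c(z0,z1,cc,r,t):
    m=(P[...,2]>z0)&(P[...,2]<z1)&(np.hypot(P[...,0]-cc[0],P[...,1]-cc[1])<r); q=P[m]
    print(t,len(q),q.mean(0).round(4),q.min(0).round(4),q.max(0).round(4),np.round(cv2.minEnclosingCircle(q[:,:2].astype(np.float32)),4) if 0 else cv2.minEnclosingCircle(q[:,:2].astype(np.float32)))
c(.204,.216,(.543,.103),.025,'capknob')
c(.181,.189,(.543,.103),.03,'captop')
c(.208,.215,(.676,.118),.04,'inlet top')
c(.187,.215,(.676,.118),.045,'inlet all')
c(.207,.222,(.66,.04),.05,'fin')
c(.191,.2,(.66,.04),.05,'plate')
m=(P[...,2]>.182)&(P[...,2]<.188)&(P[...,0]>.6)&(P[...,0]<.76)&(P[...,1]>-.02)&(P[...,1]<.18)
print(cv2.minAreaRect(P[m][:,:2].astype(np.float32)))
E
```

```text
time_s: 18.85
eef_pos: [0.5933, 0.045, 0.3046]
tool_rot: [0.709, -0.003, 0.705, -0.001]
wrist_force: [0.1, 0.6, -0.2]
finger_gap: 0.04
eef [0.5933 0.045  0.3046] shift cm [12.15  5.87 -5.19] toolx [ 0.0065 -0.0047 -1.    ] turn units 0.03 F [ 0.1  0.6 -0.2] gap 0.04 t 18.85
capknob 919 [0.5422 0.1022 0.2093] [0.5313 0.0914 0.2042] [0.5526 0.1123 0.2112] ((0.5418232679367065, 0.10204825550317764), 0.010946648195385933)
captop 2308 [0.5444 0.1034 0.1851] [0.5196 0.079  0.181 ] [0.5646 0.1248 0.1889] ((0.5420750379562378, 0.10189030319452286), 0.023159964010119438)
inlet top 4094 [0.6761 0.1169 0.2115] [0.6542 0.0937 0.208 ] [0.699  0.1396 0.214 ] ((0.6766256093978882, 0.11665202677249908), 0.023036418482661247)
inlet all 6488 [0.6713 0.1174 0.2063] [0.6463 0.0858 0.187 ] [0.7118 0.1474 0.214 ] ((0.6790500283241272, 0.11672452837228775), 0.03288991376757622)
fin 326 [0.6532 0.043  0.2156] [0.6511 0.0244 0.2073] [0.6622 0.0542 0.222 ] ((0.6568686962127686, 0.039280734956264496), 0.015112416818737984)
plate 244 [0.6553 0.0557 0.1962] [0.6352 0.0167 0.1911] [0.6783 0.0893 0.2   ] ((0.6555484533309937, 0.05222669243812561), 0.04033413529396057)
((0.6954072713851929, 0.09215158224105835), (0.13481663167476654, 0.1727372407913208), 2.008498430252075)
```

View pics/w8.png

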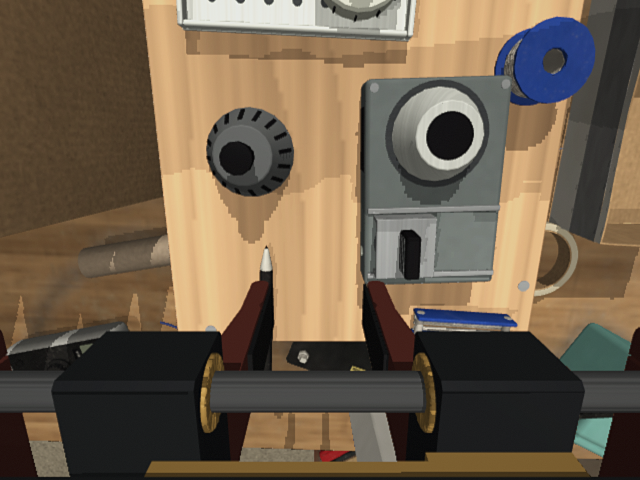

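The wrist view shows the cap knob at (237,157), the inlet hole at (450,135), the fin at (410,255) and the pen tip at (266,250). That puts the cap at (0.542, 0.102) and the inlet at (0.6766, 0.1167). I'll fetch the cap.

```bash
python3 -m handwheel '[[[0,0.9,-0.9],0,4.5],[[0,1,-0.9],0,4.5],[[0,1,-0.9],0,4.5],[[0.5,1,-0.9],0,4.5],[[1,1,-0.8],0,4.5],[[1.2,0.6,-0.5],0,4.5],[[1.2,0,0],0,4.5],[[1.2,0,0],0,4.5],[[1.2,0,0],0,4.5],[[0,0,0],0,4.5]]'
python3 - <<'E'
from h import *
go((.542,.102,.1895))
E
```

```text
time_s: 19.9
eef_pos: [0.5377, 0.1089, 0.234]
tool_rot: [0.708, -0.005, 0.706, 0.002]
wrist_force: [0.5, 0.1, 0.6]
finger_gap: 0.045
eef [0.5377 0.1089 0.234 ] shift cm [ 4.45 -0.67  0.41] toolx [ 0.0039 -0.0042 -1.    ] turn units 0.11 F [0.5 0.1 0.6] gap 0.045 t 19.9
```

```bash
python3 -m handwheel '[[[0,-0.4,0.2],0.1,4.5],[[0.5,-0.3,0.2],0,4.5],[[0.8,0,0],0,4.5],[[0.8,0,0],0,4.5],[[0.8,0,0],0,4.5],[[0.8,0,0],0,4.5],[[0.5,0,0],0,4.5],[[0.3,0,0],0,4.5],[[0,0,0],0,4.5],[[0,0,0],0,4.5]]'
python3 - <<'E'
from h import *
go((.542,.102,.1895))
E
```

```text
time_s: 20.9
eef_pos: [0.544, 0.0997, 0.1866]
tool_rot: [0.709, -0.0, 0.705, -0.003]
wrist_force: [0.5, -0.9, 1.2]
finger_gap: 0.0451
eef [0.544  0.0997 0.1866] shift cm [-0.29  0.23 -0.2 ] toolx [ 0.0055 -0.0044 -1.    ] turn units -0.03 F [ 0.5 -0.9  1.2] gap 0.0451 t 20.9
```

```bash
python3 -m handwheel '[[[-0.3,0,0],0,4.5],[[0,0.2,-0.2],0,4.5],[[0,0,0],0,4.5],[[0,0,0],0,1],[[0,0,0],0,1],[[0,0,0],0,1],[[0,0,0],0,1],[[0,0,0],0,1],[[0,0,0],0,1],[[0,0,0],0,1]]' 20
python3 - <<'E'
from h import *
go((.542,.102,.265)); snap('wrist','w9.png')
E
```

```text
time_s: 21.9
eef_pos: [0.5417, 0.1024, 0.1895]
tool_rot: [0.709, -0.001, 0.705, -0.002]
wrist_force: [-0.4, -0.4, 1.1]
finger_gap: 0.0203
eef [0.5417 0.1024 0.1895] shift cm [-7.55 -0.07  0.07] toolx [ 0.0056 -0.004  -1.    ] turn units -0.02 F [-0.4 -0.4  1.1] gap 0.0203 t 21.9
```

View pics/w9.png

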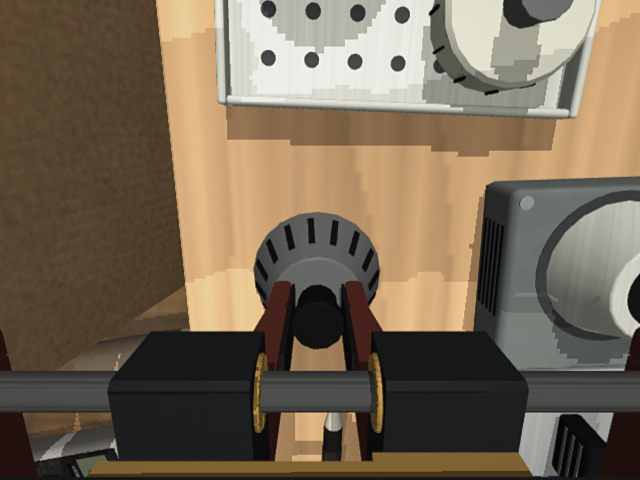

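The wrist view shows the cap knob at (318,315) gripped. I'll lift 8.5 cm and move over the inlet.

```bash
python3 -m handwheel '[[[-0.5,0,0],0,1],[[-0.9,0,0],0,1],[[-0.9,0,0],0,1],[[-0.9,0,0],0,1],[[-0.9,0,0],0,1],[[-0.9,0,0],0,1],[[-0.9,0,0],0,1],[[-0.9,0,0],0,1],[[-0.9,0,0],0,1],[[-0.7,0,0],0,1]]'; python3 -m handwheel '[[[0,0.1,0.8],0,1],[[0,0.15,1.2],0,1],[[0,0.15,1.4],0,1],[[0,0.15,1.4],0,1],[[0,0.15,1.4],0,1],[[0,0.15,1.4],0,1],[[0,0.15,1.4],0,1],[[0,0.1,1.2],0,1],[[0,0,1],0,1],[[0,0,0.5],0,1]]';python3 - <<'E'
from h import *
go((.6766,.1167,.265))
E
```

```text
time_s: 22.95
eef_pos: [0.5409, 0.1024, 0.2807]
tool_rot: [0.709, -0.001, 0.705, -0.003]
wrist_force: [0.2, -0.0, -2.0]
finger_gap: 0.0203
time_s: 23.95
eef_pos: [0.6683, 0.1139, 0.2759]
tool_rot: [0.707, -0.001, 0.707, -0.003]
wrist_force: [-0.2, 0.1, -2.0]
finger_gap: 0.0208
eef [0.6683 0.1139 0.2759] shift cm [1.09 0.29 0.83] toolx [ 7.0e-04 -6.2e-03 -1.0e+00] turn units -0.02 F [-0.2  0.1 -2. ] gap 0.0208 t 23.95
```

```bash
python3 -m handwheel '[[[0,0.1,0.4],0,1],[[0,0.1,0.4],0,1],[[0,0.1,0],0,1],[[0.4,0,0],0,1],[[0.4,0,0],0,1],[[0.4,0,0],0,1],[[0,0,0],0,1],[[0,0,0],0,1],[[0,0,0],0,1],[[0,0,0],0,1]]';python3 - <<'E'
from h import *
go((.6766,.1167,.2275)); snap('scene','s10.png'); snap('side','d10.png'); snap('wrist','w10.png')
E
```

```text
time_s: 24.95
eef_pos: [0.676, 0.117, 0.2622]
tool_rot: [0.707, -0.002, 0.707, -0.003]
wrist_force: [-0.6, -0.0, -1.5]
finger_gap: 0.021
eef [0.676  0.117  0.2622] shift cm [ 3.47 -0.    0.06] toolx [-0.001  -0.0065 -1.    ] turn units -0.02 F [-0.6 -0.  -1.5] gap 0.021 t 24.95
```

View pics/s10.png

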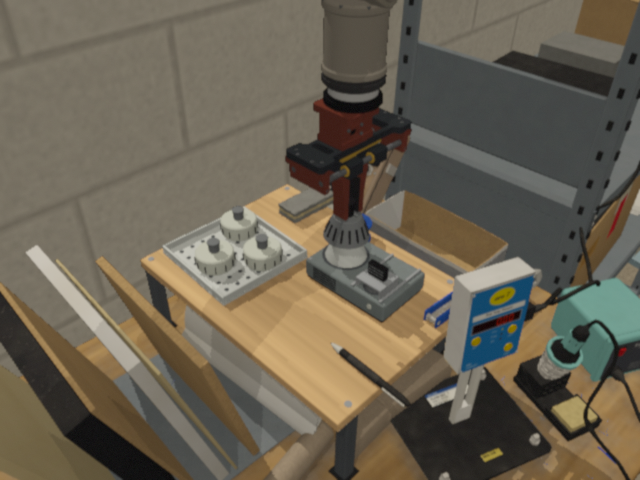

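View pics/d10.png

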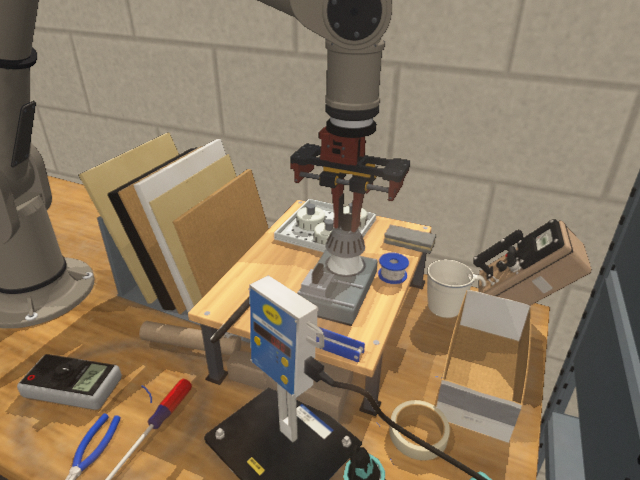

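View pics/w10.png

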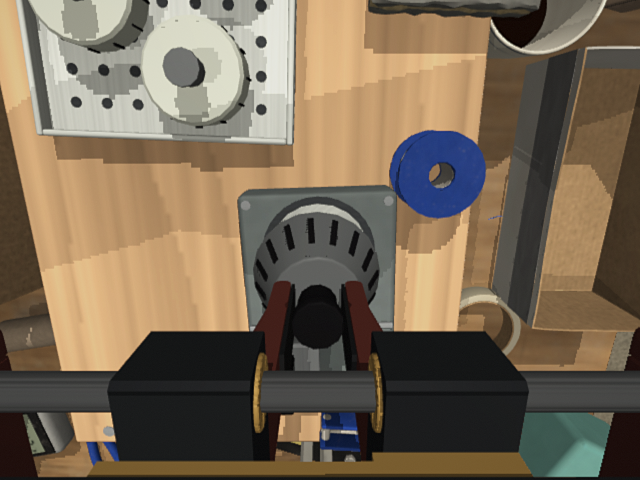

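The cap hangs centred over the inlet in all three views ((348,230) in scene, (345,242) in side). I'll lower it gently.

```bash
python3 -m handwheel '[[[0.4,0,0],0,1],[[0.4,0,0],0,1],[[0.4,0,0],0,1],[[0.4,0,0],0,1],[[0.4,0,0],0,1],[[0.4,0,0],0,1],[[0.3,0,0],0,1],[[0.2,0,0],0,1],[[0,0,0],0,1],[[0,0,0],0,1]]';python3 - <<'E'
from h import *
go((.6766,.1167,.2275))
E
```

```text
time_s: 26.1
eef_pos: [0.6763, 0.1168, 0.2303]
tool_rot: [0.707, -0.001, 0.707, -0.003]
wrist_force: [0.1, -1.1, -0.6]
finger_gap: 0.0207
eef [0.6763 0.1168 0.2303] shift cm [ 0.28 -0.01  0.03] toolx [-7.0e-04 -6.5e-03 -1.0e+00] turn units -0.02 F [ 0.1 -1.1 -0.6] gap 0.0207 t 26.1
```

```bash
python3 -m handwheel '[[[0.1,0,0],0,1],[[0.1,0,0],0,1],[[0.1,0,0],0,1],[[0.1,0,0],0,1],[[0,0,0],0,1],[[0,0,0],0,4],[[0,0,0],0,4],[[0,0,0],0,4],[[0,0,0],0,4],[[0,0,0],0,4]]';python3 - <<'E'
from h import *
go((.6766,.1167,.2275))
E
```

```text
time_s: 27.1
eef_pos: [0.6771, 0.117, 0.2279]
tool_rot: [0.708, -0.001, 0.706, -0.003]
wrist_force: [-1.0, -0.2, 0.2]
finger_gap: 0.0401
eef [0.6771 0.117  0.2279] shift cm [ 0.04 -0.03 -0.05] toolx [ 0.0019 -0.0058 -1.    ] turn units -0.02 F [-1.  -0.2  0.2] gap 0.0401 t 27.1
```

Released. I'll rise and back off in -y to inspect it.

```bash
python3 -m handwheel '[[[-0.5,0,0],0,4],[[-0.8,0,0],0,4],[[-1,0,0],0,4],[[-1,0,0],0,4],[[-1.2,0,0],0,4],[[-1,-0.8,0],0,4],[[-1,-1.2,0],0,4],[[-0.6,-1.5,0],0,4],[[0,-1.5,0],0,4],[[0,-1.5,0],0,4]]'; python3 -m handwheel '[[[0,-1.2,-0.3],0,4],[[0,-1.2,-0.3],0,4],[[0,-1,-0.3],0,4],[[0,-0.8,-0.3],0,4],[[0,0,0],0,4],[[0,0,0],0,4],[[0,0,0],0,4],[[0,0,0],0,4],[[0,0,0],0,4],[[0,0,0],0,4]]'
python3 - <<'E'
from h import *
go((.6568,.039,.21)); d=snap('wrist','w11.png'); s=snap('scene','s11.png'); e=snap('side','d11.png')
for P,t in((pts(d),'W'),(pts(s),'S'),(pts(e),'D')):
  def c(z0,z1,cc,r,n):
    m=(P[...,2]>z0)&(P[...,2]<z1)&(np.hypot(P[...,0]-cc[0],P[...,1]-cc[1])<r); q=P[m]
    if len(q)>4: print(t,n,len(q),q.mean(0).round(4),np.percentile(q[:,2],[2,50,98]).round(4),np.round(cv2.minEnclosingCircle(q[:,:2].astype(np.float32))[0],4))
  c(.24,.256,(.6766,.1167),.02,'capknob')
  c(.22,.23,(.6766,.1167),.03,'captop')
  c(.205,.222,(.6568,.039),.03,'fin')
  for a in((.5458,.2682),(.6257,.3075),(.6224,.2241)): c(.19,.206,a,.025,'knob')
E
```

```text
time_s: 28.1
eef_pos: [0.6774, 0.0485, 0.3079]
tool_rot: [0.709, -0.002, 0.705, -0.002]
wrist_force: [0.1, -0.9, 0.0]
finger_gap: 0.0399
time_s: 29.1
eef_pos: [0.6631, 0.0004, 0.3059]
tool_rot: [0.708, -0.001, 0.706, -0.003]
wrist_force: [0.5, 0.2, -0.8]
finger_gap: 0.04
eef [6.631e-01 4.000e-04 3.059e-01] shift cm [ 9.57  3.92 -0.66] toolx [ 0.0018 -0.0056 -1.    ] turn units -0.03 F [ 0.5  0.2 -0.8] gap 0.04 t 29.1
W capknob 1571 [0.6776 0.1161 0.2481] [0.2452 0.2482 0.2498] [0.6778 0.1164]
W captop 3666 [0.6764 0.1145 0.224 ] [0.2206 0.2242 0.2259] [0.6773 0.1161]
W fin 153 [0.658  0.043  0.2184] [0.2081 0.22   0.222 ] [0.6571 0.0388]
S capknob 158 [0.6727 0.1158 0.247 ] [0.2406 0.248  0.2498] [0.6736 0.1169]
S captop 388 [0.6695 0.1129 0.2241] [0.2205 0.2242 0.2283] [0.6731 0.1156]
S fin 198 [0.6508 0.0372 0.2138] [0.2055 0.2141 0.2218] [0.654  0.0399]
S knob 120 [0.5418 0.2673 0.1964] [0.1907 0.1971 0.1993] [0.542  0.2693]
S knob 103 [0.6217 0.3072 0.1965] [0.1906 0.1971 0.1993] [0.623  0.3091]
S knob 70 [0.6037 0.2236 0.1967] [0.1903 0.1973 0.199 ] [0.603  0.2243]
D capknob 109 [0.677  0.1134 0.2467] [0.2406 0.2475 0.2498] [0.6752 0.1152]
D captop 268 [0.6776 0.1099 0.224 ] [0.2202 0.2243 0.2284] [0.6761 0.1164]
D fin 99 [0.658  0.0331 0.2142] [0.2055 0.2145 0.2219] [0.655  0.0389]
D knob 56 [0.5448 0.2655 0.196 ] [0.1908 0.197  0.1991] [0.5446 0.2686]
D knob 43 [0.6229 0.3052 0.1959] [0.1911 0.1968 0.1987] [0.6236 0.3077]
```

View pics/w11.png

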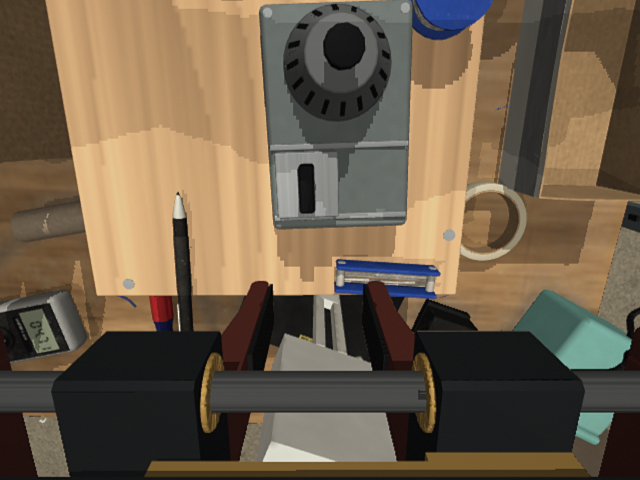

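View pics/s11.png

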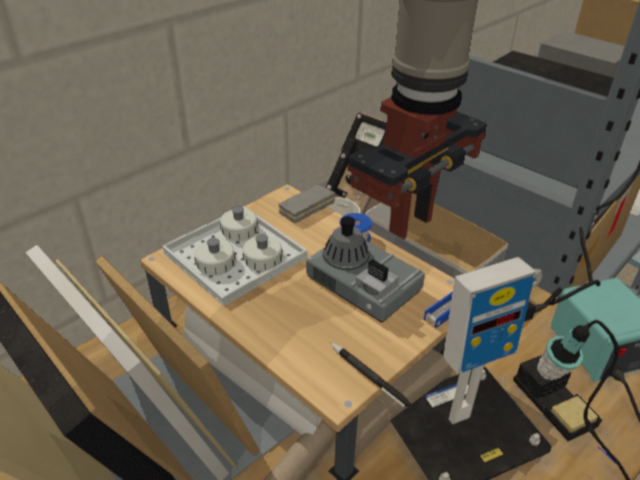

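View pics/d11.png

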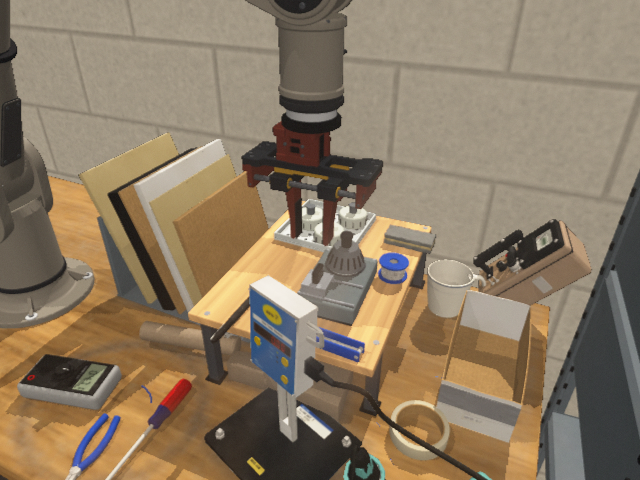

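The cap sits level with its rim about 3.2 mm above the dryer top. One scene reading of C looks off (0.6037), so I'll check the cartridges across the scene frames.

Run:
```python
from h import *
for f in('s7','s10','s11','d10','d11'):
  P=pts(np.load(f'pics/{f}.npz'))
  m=((P[...,2]>.191)&(P[...,2]<.204)&(P[...,0]>.5)&(P[...,0]<.67)&(P[...,1]>.18)&(P[...,1]<.35)).astype(np.uint8)
  n,l,s,c=cv2.connectedComponentsWithStats(m)
  for i in range(1,n):
    if s[i,4]>20: print(f,c[i].round(1),s[i,4],P[l==i].mean(0).round(4))
```

```text
s7 [237.5 210.4] 97 [0.6221 0.3077 0.1966]
s7 [270.5 233.9] 112 [0.6184 0.2233 0.1966]
s7 [212.8 242.6] 114 [0.5419 0.2675 0.1967]
s10 [237.5 210.3] 97 [0.6221 0.3076 0.1966]
s10 [261.4 238.7] 110 [0.6001 0.2234 0.197 ]
s10 [212.7 242.6] 113 [0.5418 0.2675 0.1968]
s11 [237.5 210.4] 99 [0.6218 0.3073 0.1967]
s11 [261.3 238.8] 113 [0.6002 0.2236 0.1967]
s11 [212.7 242.7] 115 [0.5418 0.2675 0.1966]
d10 [310.  206.3] 50 [0.5445 0.2662 0.1963]
d10 [328.4 221.8] 60 [0.603  0.222  0.1966]
d11 [310.1 206.4] 51 [0.5449 0.2658 0.1965]
d11 [351.8 205.2] 42 [0.6228 0.3053 0.1961]
```

C was knocked about 18 mm in -x while I was away. It is now at about (0.604, 0.224), only 13 mm from A. I'll put it back.

```bash
python3 -m handwheel '[[[0,1.5,-0.5],0,4.5],[[0,2,-0.6],0,4.5],[[0,2.3,-0.7],0,4.5],[[0,2.3,-0.7],0,4.5],[[0,2.3,-0.7],0,4.5],[[0,2.3,-0.7],0,4.5],[[0,2.3,-0.7],0,4.5],[[0,1,-0.5],0,4.5],[[0,0,0],0,4.5],[[0,0,0],0,4.5]]'
python3 - <<'E'
from h import *
d=snap('wrist','w12.png'); P=pts(d)
m=((P[...,2]>.191)&(P[...,2]<.204)&(P[...,0]>.5)&(P[...,0]<.67)&(P[...,1]>.18)&(P[...,1]<.35)).astype(np.uint8)
n,l,s,c=cv2.connectedComponentsWithStats(m)
for i in range(1,n):
    if s[i,4]>100: print(c[i].round(1),s[i,4],P[l==i].mean(0).round(4))
go((.604,.224,.1835));
E
```

```text
time_s: 30.25
eef_pos: [0.6065, 0.1744, 0.3051]
tool_rot: [0.707, -0.001, 0.707, -0.001]
wrist_force: [0.1, -0.4, 0.0]
finger_gap: 0.0449
[347.   30.9] 878 [0.6257 0.308  0.1975]
[222.2  99.4] 772 [0.5459 0.2681 0.1974]
[312.7 168.3] 657 [0.6042 0.2242 0.1974]
eef [0.6066 0.1742 0.3051] shift cm [12.14  5.02 -0.27] toolx [ 0.0011 -0.0033 -1.    ] turn units 0.0 F [-1.4  0.1 -0. ] gap 0.045 t 30.3
```

View pics/w12.png

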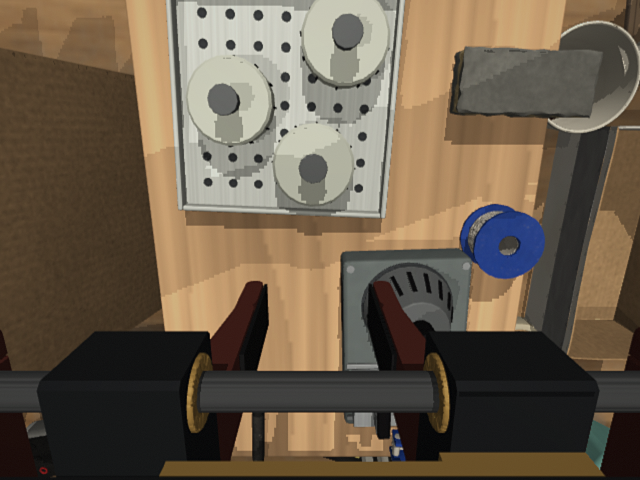

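C's knob is at (313,168) in the wrist view, which gives (0.604, 0.224). I'll grasp it.

```bash
python3 -m handwheel '[[[0,1,0],0,4.5],[[0.5,1.3,-0.1],0,4.5],[[1,1.3,-0.1],0,4.5],[[1.3,0.9,0],0,4.5],[[1.3,0,0],0,4.5],[[1.3,0,0],0,4.5],[[1.3,0,0],0,4.5],[[1.3,0,0],0,4.5],[[1.2,0,0],0,4.5],[[0,0,0],0,4.5]]'
python3 - <<'E'
from h import *
go((.6042,.2242,.1835))
E
```

```text
time_s: 31.3
eef_pos: [0.6048, 0.2177, 0.2018]
tool_rot: [0.706, -0.0, 0.708, -0.004]
wrist_force: [-1.1, 0.4, 0.9]
finger_gap: 0.0457
eef [0.6048 0.2177 0.2018] shift cm [ 1.82  0.66 -0.06] toolx [-0.0026 -0.0068 -1.    ] turn units -0.06 F [-1.1  0.4  0.9] gap 0.0457 t 31.3
```

```bash
python3 -m handwheel '[[[0,0.4,0],0,4.5],[[0,0.25,-0.05],0,4.5],[[0.6,0,0],0,4.5],[[0.6,0,0],0,4.5],[[0.6,0,0],0,4.5],[[0,0,0],0,4.5],[[0,0,0],0,1],[[0,0,0],0,1],[[0,0,0],0,1],[[0,0,0],0,1]]' 15
python3 - <<'E'
from h import *
go((.623,.223,.2))
E
```

```text
time_s: 32.3
eef_pos: [0.6057, 0.2248, 0.1843]
tool_rot: [0.707, 0.001, 0.707, -0.004]
wrist_force: [-0.7, 0.3, -0.3]
finger_gap: 0.0186
eef [0.6057 0.2248 0.1843] shift cm [-1.57 -0.18  1.74] toolx [ 7.0e-04 -5.3e-03 -1.0e+00] turn units -0.06 F [-0.7  0.3 -0.3] gap 0.0186 t 32.3
```

```bash
python3 -m handwheel '[[[-0.5,0,0],0,1],[[-0.5,0,0],0,1],[[-0.4,0,0],0,1],[[0,0,0.5],0,1],[[0,0,0.6],0,1],[[0,-0.1,0.6],0,1],[[0,0,0],0,1],[[0.5,0,0],0,1],[[0.4,0,0],0,1],[[0,0,0],0,1]]'
python3 - <<'E'
from h import *
go((.623,.223,.184))
E
```

```text
time_s: 33.3
eef_pos: [0.6246, 0.2233, 0.1896]
tool_rot: [0.707, 0.001, 0.707, -0.005]
wrist_force: [-0.6, -0.1, -0.5]
finger_gap: 0.0186
eef [0.6246 0.2233 0.1896] shift cm [ 0.56 -0.02 -0.16] toolx [ 9.0e-04 -5.5e-03 -1.0e+00] turn units -0.07 F [-0.6 -0.1 -0.5] gap 0.0186 t 33.3
```

Lower, release and rise, then head back to the fin while staying above the cap (z > 0.27).

```bash
python3 -m handwheel '[[[0.3,0,-0.1],0,1],[[0.3,0,0],0,1],[[0,0,0],0,1],[[0,0,0],0,4],[[0,0,0],0,4],[[0,0,0],0,4],[[-0.8,0,0],0,4],[[-1.2,0,0],0,4],[[-1.5,0,0],0,4],[[-1.5,0,0],0,4]]'; python3 -m handwheel '[[[-1.5,0,0],0,4],[[-1.5,0,0],0,4],[[-1.5,-0.8,0],0,4],[[-1.5,-1,0],0,4],[[-1,-1.2,0],0,4],[[0,-1.2,0],0,4],[[0,-1,0],0,4],[[0,0,0],0,4],[[0,0,0],0,4],[[0,0,0],0,4]]'
python3 - <<'E'
from h import *
d=snap('wrist','w13.png'); P=pts(d)
m=((P[...,2]>.191)&(P[...,2]<.204)&(P[...,0]>.5)&(P[...,0]<.67)&(P[...,1]>.18)&(P[...,1]<.35)).astype(np.uint8)
n,l,s,c=cv2.connectedComponentsWithStats(m)
for i in range(1,n):
    if s[i,4]>100: print(c[i].round(1),s[i,4],P[l==i].mean(0).round(4))
go((.657,.039,.29));
E
```

```text
time_s: 34.3
eef_pos: [0.6222, 0.2236, 0.2362]
tool_rot: [0.707, 0.0, 0.708, -0.005]
wrist_force: [0.1, -0.1, 0.2]
finger_gap: 0.0402
time_s: 35.3
eef_pos: [0.6233, 0.1654, 0.318]
tool_rot: [0.709, 0.002, 0.705, -0.005]
wrist_force: [-0.4, -1.1, -0.6]
finger_gap: 0.0398
[316.8  20.1] 815 [0.6258 0.308  0.1975]
[198.4  87.8] 728 [0.5459 0.2681 0.1974]
[315.3 155.7] 619 [0.6238 0.2226 0.1974]
eef [0.6231 0.1656 0.3178] shift cm [  2.85 -12.62   3.49] toolx [ 0.0054 -0.004  -1.    ] turn units -0.09 F [-0.  -0.3 -0.2] gap 0.0401 t 35.35
```

View pics/w13.png

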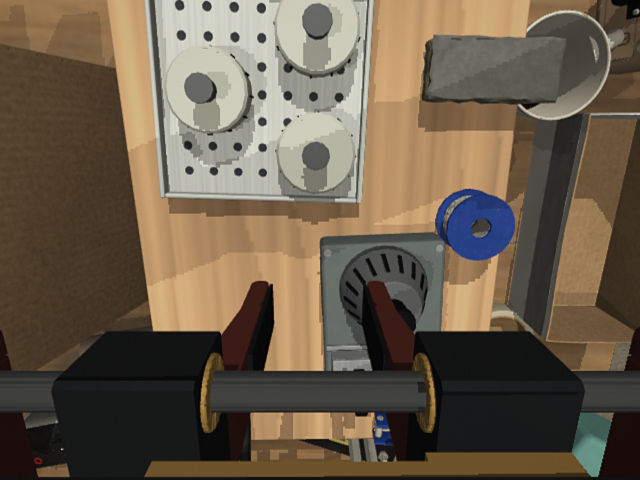

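The wrist view shows C back at (0.6238, 0.2226), with all gaps at least 25 mm. Now the fin at (0.657, 0.039).

```bash
python3 -m handwheel '[[[0,-1,0.3],-0.05,4],[[0,-1.5,0.4],-0.05,4],[[0,-1.7,0.5],0,4],[[0,-1.7,0.5],0,4],[[0,-1.7,0.5],0,4],[[0,-1.7,0.5],0,4],[[0,-1.5,0.4],0,4],[[0,-1.2,0.3],0,4],[[0,-0.5,0],0,4],[[0,0,0],0,4]]';  python3 -m handwheel '[[[1,0,0],0,4],[[1.2,0,0],0,4],[[1.2,0,0],0,4],[[1.2,0,0],0,4],[[1.2,0,0],0,4],[[1,0,0],0,4],[[0.5,0,0],0,4],[[0,0,0],0,4],[[0,0,0],0,4],[[0,0,0],0,4]]'
python3 - <<'E'
from h import *
go((.657,.039,.207)); snap('scene','s14.png'); snap('side','d14.png');
E
```

```text
time_s: 36.35
eef_pos: [0.6589, 0.0353, 0.3153]
tool_rot: [0.707, -0.005, 0.707, 0.002]
wrist_force: [0.1, 0.1, 0.6]
finger_gap: 0.0399
time_s: 37.35
eef_pos: [0.6574, 0.0392, 0.234]
tool_rot: [0.706, -0.006, 0.708, 0.004]
wrist_force: [-0.6, 0.4, 0.1]
finger_gap: 0.0397
eef [0.6574 0.0392 0.234 ] shift cm [ 2.7  -0.01 -0.04] toolx [-0.0023 -0.0033 -1.    ] turn units 0.14 F [-0.6  0.4  0.1] gap 0.0397 t 37.35
```

View pics/s14.png

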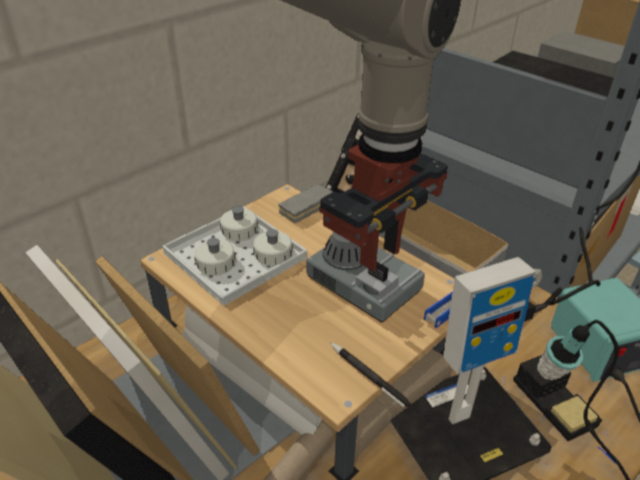

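View pics/d14.png

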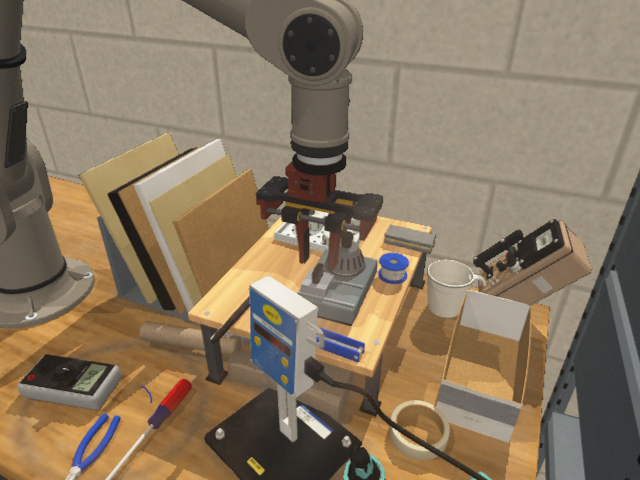

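The scene picture shows the fingers just above the fin at (380,270), one on either side. I'll go down and grip lightly.

```bash
python3 -m handwheel '[[[0.5,0,0],0.1,4],[[0.6,0,0],0,4],[[0.6,0,0],0,4],[[0.5,0,0],0,4],[[0.3,0,0],0,4],[[0,0,0],0,4],[[0,0,0],0,0.6],[[0,0,0],0,0.6],[[0,0,0],0,0.6],[[0,0,0],0,0.6]]' 12
python3 - <<'E'
from h import *
go((.707,.039,.207))
E
```

```text
time_s: 38.45
eef_pos: [0.6577, 0.0391, 0.2077]
tool_rot: [0.707, -0.002, 0.707, 0.0]
wrist_force: [-1.9, 0.9, -0.2]
finger_gap: 0.0113
eef [0.6577 0.0391 0.2077] shift cm [ 0.06 -0.03  4.93] toolx [-0.0011 -0.0031 -1.    ] turn units 0.03 F [-1.9  0.9 -0.2] gap 0.0113 t 38.45
```

```bash
python3 -m handwheel '[[[0,0,0.4],0,0.6],[[0,0,0.5],0,0.6],[[0,0,0.6],0,0.6],[[0,0,0.6],0,0.6],[[0,0,0.6],0,0.6],[[0,0,0.6],0,0.6],[[0,0,0.6],0,0.6],[[0,0,0.5],0,0.6],[[0,0,0.2],0,0.6],[[0,0,0],0,0.6]]'
python3 - <<'E'
from h import *
go((.709,.039,.207))
E
```

```text
time_s: 39.45
eef_pos: [0.7027, 0.0405, 0.2077]
tool_rot: [0.702, -0.003, 0.712, 0.001]
wrist_force: [-1.0, 0.6, 0.7]
finger_gap: 0.0104
eef [0.7027 0.0405 0.2077] shift cm [ 0.06 -0.15  0.63] toolx [-0.0142 -0.0027 -0.9999] turn units 0.05 F [-1.   0.6  0.7] gap 0.0104 t 39.45
```

```bash
python3 -m handwheel '[[[0,0,0.15],0,0.6],[[0,0,0.15],0,0.6],[[0,0,0.15],0,0.6],[[0,0,0.15],0,0.6],[[0,0,0.15],0,0.6],[[0,0,0.15],0,0.6],[[0,0,0.15],0,0.6],[[0,0,0.15],0,0.6],[[0,0,0.15],0,0.6],[[0,0,0.15],0,0.6]]'
python3 - <<'E'
from h import *
go((.709,.039,.207))
E
```

```text
time_s: 40.45
eef_pos: [0.7027, 0.0405, 0.2075]
tool_rot: [0.688, -0.003, 0.726, 0.001]
wrist_force: [-9.1, 0.4, 5.7]
finger_gap: 0.0106
eef [0.7027 0.0405 0.2075] shift cm [ 0.01 -0.15  0.63] toolx [-0.0534 -0.0041 -0.9986] turn units 0.05 F [-9.1  0.4  5.7] gap 0.0106 t 40.45
```

The tab stopped at about 45 mm with 9 N of resistance, and the tool pitched about 3°. I'll look to see whether this is the end stop.

Run:
```python
from h import *
snap('scene','s15.png'); d=snap('side','d15.png'); w=snap('wrist','w15.png')
o=[cv2.resize(cv2.imread('pics/d15.png')[210:330,270:410],None,fx=4,fy=4),cv2.resize(cv2.imread('pics/s15.png')[220:340,280:420],None,fx=2.85,fy=4)]
cv2.imwrite('pics/c15a.png',o[0]);cv2.imwrite('pics/c15b.png',cv2.resize(cv2.imread('pics/s15.png')[220:340,280:440],None,fx=4,fy=4,interpolation=cv2.INTER_CUBIC))
```

```text
(no output)
```

View pics/c15a.png

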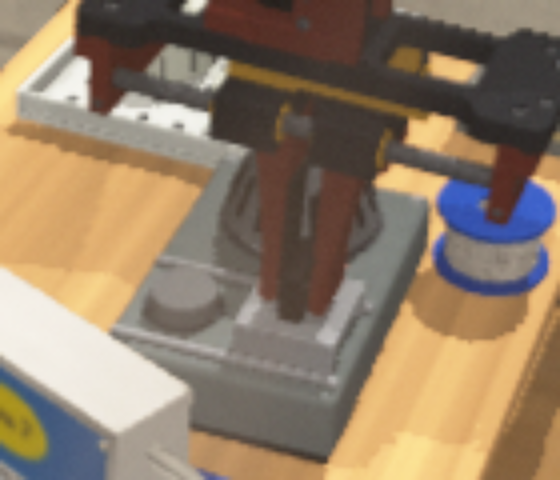

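View pics/c15b.png

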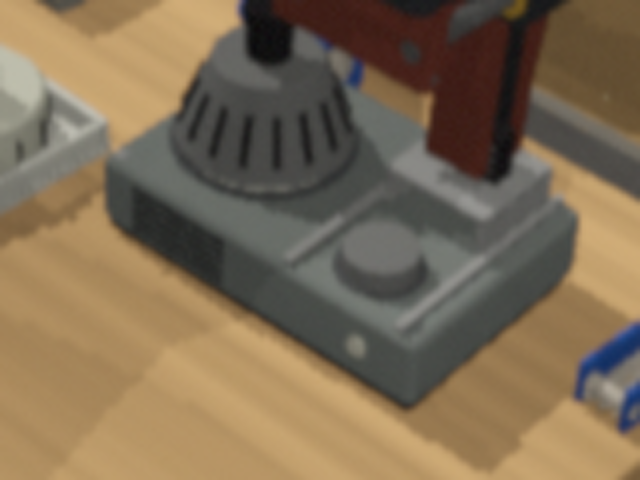

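View pics/w15.png

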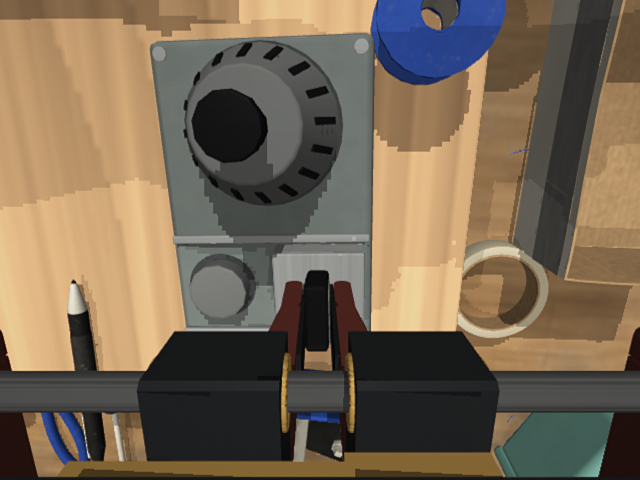

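The side view shows the button at (183,300 in the crop) uncovered and the plate well back. I'll measure the button and plate against the dryer to judge the slide.

Run:
```python
from h import *
for f in('w15','s15','d15','w11','w8'):
  P=pts(np.load(f'pics/{f}.npz')); print(f)
  def c(z0,z1,x0,x1,y0,y1,n):
    m=(P[...,2]>z0)&(P[...,2]<z1)&(P[...,0]>x0)&(P[...,0]<x1)&(P[...,1]>y0)&(P[...,1]<y1); q=P[m]
    if len(q)>10: print(' ',n,len(q),'min',np.percentile(q,1,0).round(4),'max',np.percentile(q,99,0).round(4))
  c(.1925,.1965,.62,.675,.015,.075,'button')
  c(.200,.2045,.62,.74,0,.075,'plate')
  c(.21,.226,.62,.74,0.01,.065,'fin')
```

```text
w15
  button 2393 min [0.6408 0.0259 0.1927] max [0.6669 0.0523 0.1957]
  plate 2973 min [0.6827 0.0331 0.2001] max [0.7241 0.0625 0.2029]
  fin 2552 min [0.6907 0.0265 0.2105] max [0.7175 0.0554 0.2255]
s15
  button 213 min [0.6376 0.0263 0.1926] max [0.6643 0.0529 0.1963]
  plate 338 min [0.6792 0.019  0.2002] max [0.7216 0.063  0.2039]
  fin 247 min [0.6863 0.0261 0.2106] max [0.7161 0.0525 0.2258]
d15
  button 148 min [0.6386 0.0254 0.1928] max [0.6646 0.0527 0.1961]
  plate 244 min [0.6817 0.018  0.2001] max [0.7231 0.061  0.2036]
  fin 219 min [0.6889 0.0255 0.2101] max [0.7167 0.053  0.2256]
w11
  button 22 min [0.6452 0.0605 0.1926] max [0.672  0.0613 0.1962]
  plate 3101 min [0.6364 0.0175 0.2002] max [0.6776 0.0604 0.2032]
  fin 822 min [0.6515 0.0244 0.2144] max [0.6626 0.0538 0.2248]
w8
  button 75 min [0.6353 0.0177 0.1925] max [0.6741 0.0614 0.1964]
  plate 2546 min [0.636  0.0174 0.2001] max [0.6775 0.0608 0.2033]
  fin 860 min [0.6513 0.0248 0.2106] max [0.6615 0.0539 0.2247]
```

The plate centre is now 49.6 mm from the button centre, and the tip is blocked at 9 N against about 2 N of friction, so this is the end stop. The tab evidently started about 3 mm off home. I'll release, rise and move over the button with the fingers shut.

```bash
python3 -m handwheel '[[[0,0,0],0,3],[[0,0,0],0,3],[[-0.5,0,0],0,3],[[-0.8,0,0],0,3],[[-0.8,0,0],0,3],[[-0.8,0,0],0,3],[[-0.3,0,0],0,1],[[0,0,0],0,0],[[0,0,0],0,0],[[0,0,0],0,0]]'
python3 - <<'E'
from h import *
go((.652,.039,.215));snap('wrist','w16.png')
E
```

```text
time_s: 41.6
eef_pos: [0.708, 0.0395, 0.2435]
tool_rot: [0.691, -0.003, 0.723, -0.0]
wrist_force: [-0.2, -0.7, 0.4]
finger_gap: 0.0021
eef [0.708  0.0395 0.2435] shift cm [ 3.11 -0.02 -5.46] toolx [-0.0462 -0.0045 -0.9989] turn units 0.03 F [-0.2 -0.7  0.4] gap 0.0021 t 41.6
```

```bash
python3 -m handwheel '[[[0,0,-0.6],0,0],[[0,0,-0.8],0,0],[[0,0,-0.9],0,0],[[0,0,-0.9],0,0],[[0,0,-0.9],0,0],[[0,0,-0.9],0,0],[[0,0,-0.5],0,0],[[0.3,0,0],0,0],[[0.5,0,0],0,0],[[0,0,0],0,0]]'
python3 - <<'E'
from h import *
go((.652,.039,.2)); P=pts(snap('wrist','w17.png')); s=snap('scene','s17.png')
P=pts(s)
for n,a in(('button',(.1925,.1965,.62,.675,.015,.075)),('plate',(.200,.2045,.62,.74,0,.075)),('plW',(.21,.226,.68,.74,.01,.065))):
    m=(P[...,2]>a[0])&(P[...,2]<a[1])&(P[...,0]>a[2])&(P[...,0]<a[3])&(P[...,1]>a[4])&(P[...,1]<a[5]); q=P[m]; print(n,len(q),q.min(0).round(4),q.max(0).round(4))
m=((P[...,2]>.191)&(P[...,2]<.204)&(P[...,0]>.5)&(P[...,0]<.67)&(P[...,1]>.18)&(P[...,1]<.35)).astype(np.uint8)
n,l,s,c=cv2.connectedComponentsWithStats(m)
for i in range(1,n):
    if s[i,4]>20: print(c[i].round(1),s[i,4],P[l==i].mean(0).round(4))
E
```

```text
time_s: 42.65
eef_pos: [0.6462, 0.0393, 0.2372]
tool_rot: [0.69, -0.003, 0.724, -0.0]
wrist_force: [0.3, 0.1, -0.4]
finger_gap: 0.0008
eef [0.6462 0.0393 0.2372] shift cm [ 3.69 -0.01  0.75] toolx [-0.0476 -0.0046 -0.9989] turn units 0.03 F [ 0.3  0.1 -0.4] gap 0.0008 t 42.65
button 215 [0.6364 0.0257 0.1925] [0.6648 0.0541 0.1965]
plate 334 [0.679  0.0186 0.2   ] [0.7227 0.0632 0.2044]
plW 229 [0.6937 0.0263 0.21  ] [0.7072 0.0567 0.2258]
[237.4 210.5] 99 [0.6216 0.3073 0.1967]
[271.7 233.8] 107 [0.6197 0.2218 0.1968]
[212.8 242.6] 113 [0.5418 0.2672 0.1968]
```

View pics/w17.png

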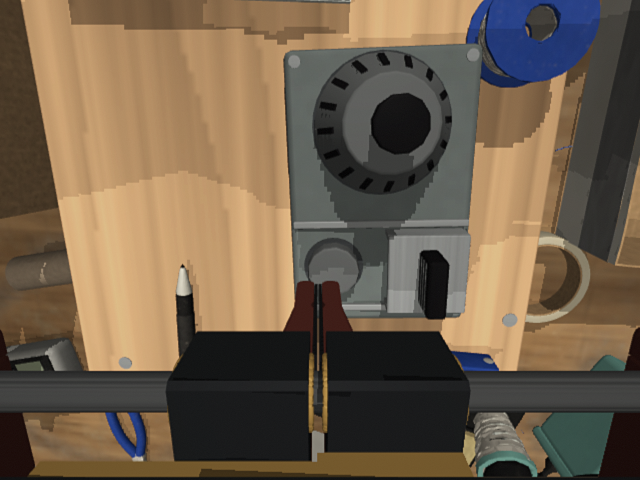

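View pics/s17.png

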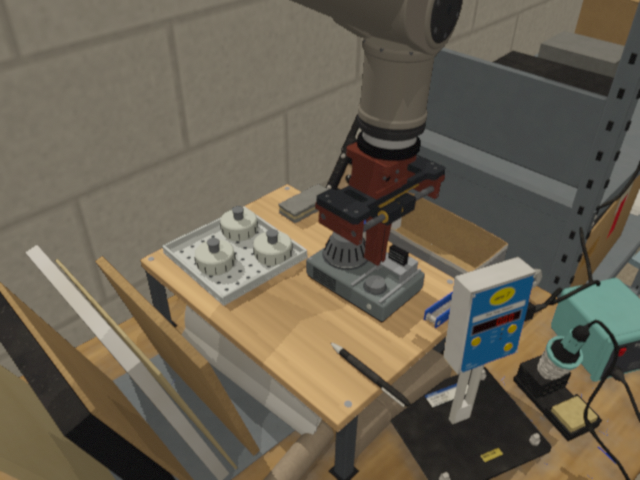

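The cartridges and cap are in place and the tab is clear of the button at (333,265). I'll lower onto the button, approach first.

```bash
python3 -m handwheel '[[[0.3,0,0.4],0,0],[[0.5,0,0.4],0,0],[[0.6,0,0],0,0],[[0.6,0,0],0,0],[[0.6,0,0],0,0],[[0.4,0,0],0,0],[[0.2,0,0],0,0],[[0,0,0],0,0],[[0,0,0],0,0],[[0,0,0],0,0]]'
python3 - <<'E'
from h import *
go((.653,.039,.1885))
E
```

```text
time_s: 43.75
eef_pos: [0.6541, 0.0391, 0.2015]
tool_rot: [0.69, -0.003, 0.724, -0.0]
wrist_force: [-0.1, -0.8, -0.2]
finger_gap: 0.0003
eef [0.6541 0.0391 0.2015] shift cm [ 1.3  -0.01 -0.05] toolx [-0.048  -0.0047 -0.9988] turn units 0.03 F [-0.1 -0.8 -0.2] gap 0.0003 t 43.75
```

```bash
python3 -m handwheel '[[[0.3,0,0],0,0],[[0.3,0,0],0,0],[[0.3,0,0],0,0],[[0.3,0,0],0,0],[[0.3,0,0],0,0],[[0.3,0,0],0,0],[[0.3,0,0],0,0],[[0.3,0,0],0,0],[[0.3,0,0],0,0],[[0.3,0,0],0,0]]'
python3 - <<'E'
from h import *
go((.653,.039,.1885))
E
```

```text
time_s: 44.75
eef_pos: [0.6545, 0.0392, 0.1892]
tool_rot: [0.693, -0.001, 0.721, -0.0]
wrist_force: [-7.4, -0.8, 18.3]
finger_gap: 0.0005
eef [0.6545 0.0392 0.1892] shift cm [ 0.07 -0.02 -0.15] toolx [-0.0386 -0.0021 -0.9993] turn units 0.02 F [-7.4 -0.8 18.3] gap 0.0005 t 44.75
```

18 N at 0.189 means the button is on its bottom stop, fully down. I'll let it up and go back over the fin.

```bash
python3 -m handwheel '[[[0,0,0],0,0],[[-0.4,0,0],0,0],[[-0.8,0,0],0,0],[[-1,0,0],0,0],[[-1,0,0],0,0],[[-1,0,0],0,0],[[-0.6,0,0],0,1],[[0,0,0.6],0,4],[[0,0,0.8],0,4],[[0,0,0.8],0,4]]'
python3 - <<'E'
from h import *
go((.703,.04,.2085)); s=snap('side','d18.png'); w=snap('wrist','w18.png')
for P in(pts(s),pts(w)):
  for n,a in(('button',(.186,.1975,.635,.672,.025,.055)),('plate',(.200,.2045,.62,.74,0,.075))):
    m=(P[...,2]>a[0])&(P[...,2]<a[1])&(P[...,0]>a[2])&(P[...,0]<a[3])&(P[...,1]>a[4])&(P[...,1]<a[5]); q=P[m]; print(n,len(q),np.median(q,0).round(4),q.min(0).round(4),q.max(0).round(4))
E
```

```text
time_s: 45.75
eef_pos: [0.6798, 0.0394, 0.2418]
tool_rot: [0.694, -0.001, 0.72, 0.0]
wrist_force: [-0.7, 1.1, -0.3]
finger_gap: 0.0286
eef [0.6798 0.0394 0.2418] shift cm [3.24 0.06 2.45] toolx [-0.0372 -0.0018 -0.9993] turn units 0.02 F [-0.7  1.1 -0.3] gap 0.0286 t 45.75
button 209 [0.6534 0.0347 0.1939] [0.6377 0.025  0.186 ] [0.6719 0.054  0.1967]
plate 334 [0.7069 0.0353 0.2015] [0.6807 0.017  0.2   ] [0.7232 0.0644 0.2045]
button 1831 [0.6547 0.0416 0.1943] [0.6353 0.0264 0.186 ] [0.6716 0.0546 0.1965]
plate 4317 [0.6983 0.0443 0.2015] [0.6824 0.0179 0.2   ] [0.7251 0.0629 0.2045]
```

View pics/w18.png

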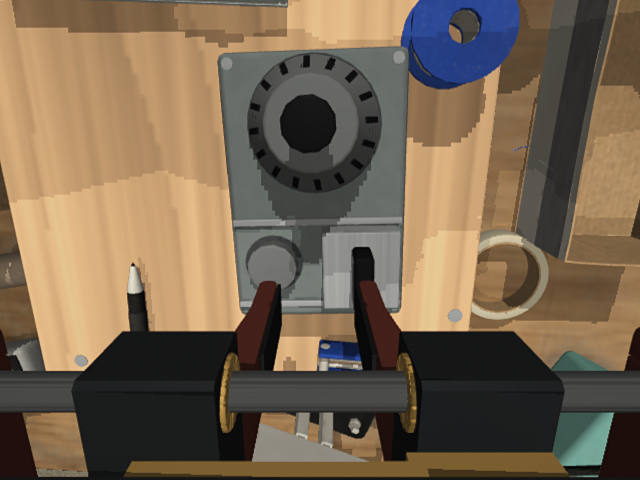

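The button is up again (0.194). Now I grip the fin at x ≈ 0.703.

```bash
python3 -m handwheel '[[[0,0,0.7],0,4],[[0,0,0.8],0,4],[[0,0.05,0.7],0,4],[[0.2,0,0.1],0,4],[[0.6,0,0.03],0,4],[[0.6,0,0.03],0,4],[[0.6,0,0.03],0,4],[[0.5,0,0],0,4],[[0,0,0],0,4],[[0,0,0],0,4]]'
python3 - <<'E'
from h import *
go((.703,.04,.2085))
E
```

```text
time_s: 46.85
eef_pos: [0.7035, 0.0398, 0.2103]
tool_rot: [0.692, -0.002, 0.722, -0.0]
wrist_force: [0.3, -0.3, -0.4]
finger_gap: 0.04
eef [0.7035 0.0398 0.2103] shift cm [ 0.18  0.02 -0.04] toolx [-0.0421 -0.0025 -0.9991] turn units 0.02 F [ 0.3 -0.3 -0.4] gap 0.04 t 46.85
```

```bash
python3 -m handwheel '[[[0.1,0,0],0,0.6],[[0,0,0],0,0.6],[[0,0,0],0,0.6],[[0,0,0],0,0.6],[[0.02,0,-0.4],0,0.6],[[0.02,0,-0.6],0,0.6],[[0.03,0,-0.6],0,0.6],[[0.03,0,-0.6],0,0.6],[[0.03,0,-0.6],0,0.6],[[0.03,0,-0.6],0,0.6]]'
python3 - <<'E'
from h import *
go((.6535,.0385,.2085))
E
```

```text
time_s: 47.85
eef_pos: [0.6691, 0.0388, 0.2101]
tool_rot: [0.694, -0.002, 0.72, -0.0]
wrist_force: [2.6, -1.2, -1.7]
finger_gap: 0.01
eef [0.6691 0.0388 0.2101] shift cm [ 0.22 -0.03 -1.55] toolx [-0.0359 -0.0033 -0.9994] turn units 0.02 F [ 2.6 -1.2 -1.7] gap 0.01 t 47.85
```

```bash
python3 -m handwheel '[[[0.02,0,-0.4],0,0.6],[[0.02,0,-0.4],0,0.6],[[0.02,0,-0.3],0,0.6],[[0,0,-0.2],0,0.6],[[0,0,-0.2],0,0.6],[[0,0,-0.2],0,0.6],[[0,0,-0.2],0,0.6],[[0,0,-0.2],0,0.6],[[0,0,-0.2],0,0.6],[[0,0,-0.2],0,0.6]]'
python3 - <<'E'
from h import *
go((.6535,.0385,.2085))
E
```

```text
time_s: 48.85
eef_pos: [0.6524, 0.0384, 0.2101]
tool_rot: [0.703, -0.001, 0.711, -0.0]
wrist_force: [9.5, -0.4, -8.0]
finger_gap: 0.0099
eef [0.6524 0.0384 0.2101] shift cm [0.16 0.02 0.11] toolx [-0.0123 -0.0027 -0.9999] turn units 0.01 F [ 9.5 -0.4 -8. ] gap 0.0099 t 48.85
```

The stop is at 0.6524 with 9.5 N, so total travel is 50 mm between stops and the tab is fully back. I'll release, rise and check everything.

```bash
python3 -m handwheel '[[[0,0,0],0,0.6],[[0,0,0],0,3],[[0,0,0],0,3],[[0,0,0],0,3],[[-0.5,0,0],0,3],[[-1,0,0],0,3],[[-1.2,0,0],0,3],[[-1.4,0,0],0,3],[[-1.5,0,0],0,3],[[-1.5,0,0],0,3]]'; python3 -m handwheel '[[[-1.2,0,0],0,3],[[-1,-0.5,0],0,3],[[-1,-0.8,0],0,3],[[-1,-0.8,0],0,3],[[-1,-0.8,0],0,3],[[-1,-0.5,0],0,3],[[-1,0,0],0,3],[[-0.5,0,0],0,3],[[0,0,0],0,3],[[0,0,0],0,3]]'
python3 - <<'E'
from h import *
go((.6535,.0385,.2085)); 
for c in('wrist','scene','side'):
  d=snap(c,c[0]+'20.png'); P=pts(d); print(c)
  for n,a in(('plate',(.200,.2045,.62,.74,0,.075)),('fin',(.21,.226,.62,.72,.01,.065)),('capknob',(.24,.252,.65,.7,.09,.14)),('captop',(.222,.227,.65,.7,.09,.14))):
    m=(P[...,2]>a[0])&(P[...,2]<a[1])&(P[...,0]>a[2])&(P[...,0]<a[3])&(P[...,1]>a[4])&(P[...,1]<a[5]); q=P[m]; 
    if len(q)>5: print(n,len(q),np.median(q,0).round(4),np.percentile(q,1,0).round(4),np.percentile(q,99,0).round(4))
  m=((P[...,2]>.191)&(P[...,2]<.204)&(P[...,0]>.5)&(P[...,0]<.67)&(P[...,1]>.18)&(P[...,1]<.35)).astype(np.uint8)
  n,l,s,cc=cv2.connectedComponentsWithStats(m)
  for i in range(1,n):
    if s[i,4]>20: print(cc[i].round(1),s[i,4],P[l==i].mean(0).round(4))
E
```

```text
time_s: 49.85
eef_pos: [0.6514, 0.0397, 0.2864]
tool_rot: [0.701, -0.001, 0.713, 0.0]
wrist_force: [-0.0, -0.2, -0.3]
finger_gap: 0.0301
time_s: 50.85
eef_pos: [0.6536, 0.0016, 0.3742]
tool_rot: [0.703, -0.0, 0.711, -0.0]
wrist_force: [-0.8, -0.4, -0.8]
finger_gap: 0.0297
eef [0.6536 0.0016 0.3742] shift cm [16.57  3.71  0.19] toolx [-1.210e-02 -9.000e-04 -9.999e-01] turn units -0.0 F [-0.8 -0.4 -0.8] gap 0.0297 t 50.85
wrist
plate 1993 [0.6545 0.0402 0.2015] [0.6329 0.0171 0.2001] [0.6741 0.0607 0.2032]
fin 511 [0.6539 0.0395 0.2232] [0.6483 0.0239 0.2166] [0.6587 0.0536 0.2251]
capknob 871 [0.6776 0.1163 0.2483] [0.6676 0.1062 0.2441] [0.6877 0.1263 0.2501]
captop 2035 [0.6749 0.1136 0.2243] [0.6568 0.0961 0.2222] [0.6979 0.137  0.226 ]
scene
plate 412 [0.6424 0.0331 0.2018] [0.6294 0.0178 0.2001] [0.6713 0.061  0.2042]
fin 248 [0.6478 0.0375 0.2206] [0.645  0.0248 0.2103] [0.656  0.0543 0.2255]
capknob 158 [0.6724 0.1155 0.2479] [0.6635 0.1067 0.2403] [0.6852 0.1274 0.2502]
captop 330 [0.6681 0.1115 0.2244] [0.6531 0.0967 0.2221] [0.695  0.137  0.2268]
[237.5 210.3] 96 [0.622  0.3076 0.1967]
[271.8 233.8] 108 [0.6199 0.2219 0.1968]
[212.7 242.6] 114 [0.5419 0.2675 0.1967]
side
plate 318 [0.6575 0.0334 0.2015] [0.6308 0.0168 0.2001] [0.6726 0.0606 0.2035]
fin 132 [0.6538 0.0341 0.2219] [0.6472 0.0236 0.2102] [0.6573 0.0533 0.2244]
capknob 110 [0.6771 0.1128 0.2476] [0.6659 0.1057 0.2406] [0.6862 0.1253 0.2498]
captop 214 [0.6797 0.1092 0.224 ] [0.6557 0.0953 0.2222] [0.6962 0.1351 0.2267]
[310.2 206.4] 52 [0.5449 0.2661 0.1964]
[352.8 204.9] 52 [0.6246 0.3067 0.1964]
[337.5 223.9] 58 [0.6223 0.2213 0.1967]
```

View pics/w20.png

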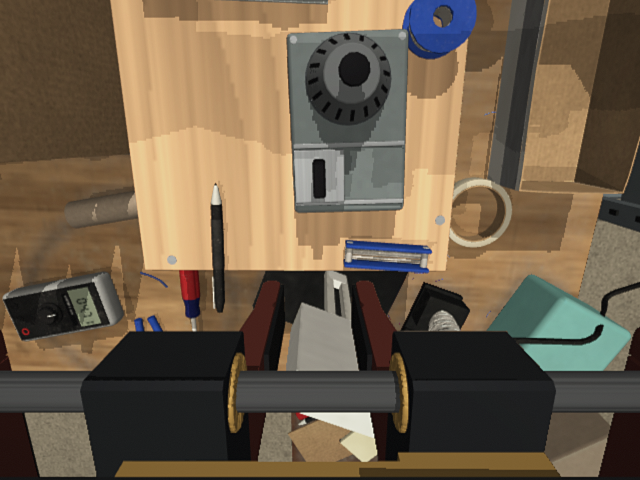

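```bash
ls pics | grep 20
```

```text
s20.npz
s20.png
w20.npz
w20.png
```

The tab plate centre (0.6535) matches the button centre (0.6538), with the cap and cartridges in place. Last, I check that the pen and slab haven't moved, in the scene picture.

Run:
```python
from h import *
d=snap('scene','s21.png'); a=cv2.imread('pics/s1.png').astype(int); b=cv2.imread('pics/s21.png').astype(int)
for n,(x0,x1,y0,y1) in dict(pen=(325,412,338,408),slab=(275,337,185,222)).items(): print(n,np.abs(a-b)[y0:y1,x0:x1].mean().round(2),(np.abs(a-b)[y0:y1,x0:x1].max(-1)>40).sum())
```

```text
pen 1.59 0
slab 6.89 0
```

View pics/s21.png

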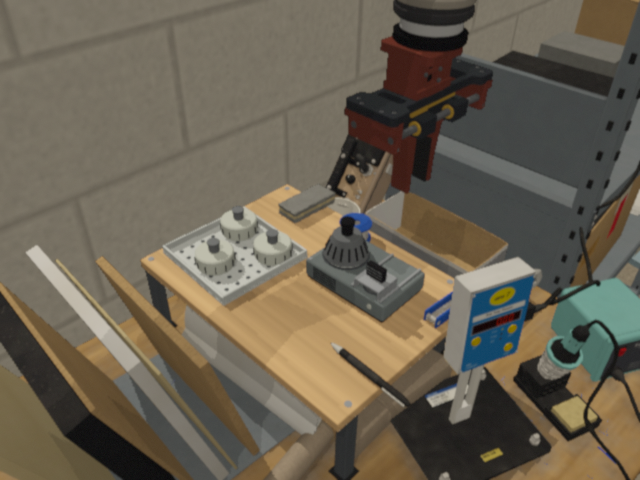

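The scene shows three spread cartridges, the cap seated at (348,245), the tab back at (375,275), and the pen and slab unmoved. I'm handing it in.

```bash
python3 -c "
from workcell import manip
print(manip.job_done())"
```

```text
the job is handed in; nothing more can be done
None
```

The job is done in the order asked and handed in at about 51 s.

- **Cartridges:** I spread the three that were there. One got knocked about 18 mm aside while I was setting the cap, leaving only a 13 mm gap, so I put it back before touching the button. At the last check all three lay flat, with gaps of about 25 mm or more.
- **Filter cap:** It sits level on the inlet, centred to about 1 mm, with its rim about 3 mm above the dryer's top.
- **Button and lock tab:** The tab stood about 3 mm short of fully over the button at the start. I slid it to its end stop, pressed the button fully down (18 N on its bottom stop) and saw it come back up. I then slid the tab back to its other stop; its plate is centred on the button.
- **Pen and slab:** Both are unmoved in the scene picture, and the robot was clear of everything at hand-in.

**Disagreement:** the scene camera read about 4 mm lower in x than the wrist camera throughout. I used the wrist camera because it agreed with the arm's own position. My first estimate, from the tab's starting position, put it about 4 mm short of fully clear. I took it as clear because it was blocked at 9 N and stood 49.6 mm from the button; the 50 mm travel back confirmed it.

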